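Clip, scan and tray the sample plates

ROBOT

A 6-joint arm with a two-finger parallel gripper is mounted at the origin on the work surface. World frame = base frame: x ahead of the robot, y to its left, z up, the work surface at z = 0. Lengths are in m, angles in rad, forces in N, time in s.
With the tool pointing down it reaches from about 0.25 to 0.725 m from the base axis. Payload 4 kg.
Tool frame: the origin (TCP) lies on the front face of the gripper's body, between the roots of the fingers; the fingertips stand 73 mm ahead of it and the grasp point (between the pads) lies bot.tcp_to_grasp ahead of it (bot.tcp_to_grasp is the distance from the TCP to the grasp point, in m); z points along the fingers, y is the line along which they close (so a half turn about z gives the same grasp; the last joint's range is limited). The gripper opens to 85 mm and grips with 20 to 120 N. Pads are 22 mm wide; open, the fingers measure 114 mm over their backs; the gripper's body (76 mm by 85 mm) begins 54 mm behind the grasp point. The pads swing forward as they close: fully open they stand 13 mm farther back than shut.
Start: joints at [-1.156, 0.241, 0.005, 1.335, 0, 1.571], TCP at [0.202, -0.458, 0.304] pointing down, gripper open.
Joint ranges: [-2.72, 2.72], [-1.05, 1.87], [-1.09, 1.28], [-1.99, 2.15], [-1.42, 1.44], [-3.14, 3.14]. Speed limits (rad/s): [2.79, 2.79, 3.14, 3.14, 3.14, 3.14].

INTERFACE

Orientations are given as a unit quaternion [x, y, z, w].
In Python, from workcell import bot gives the robot as it stands.
- The arm moves only by the shell command python3 -m jog 'ROWS' [OPENING]. ROWS is JSON, one flat list of numbers, 6 for each row, row after row: the shift along the world's x, y, z scaled (see below), then the turn, a rotation vector about the world's x, y, z scaled (see below). In form: [tx, ty, tz, wx, wy, wz, tx, ty, tz, wx, wy, wz, ...]. A call has 1 to 10 rows; each row is the pose to reach, as a shift and turn from the pose commanded when the call began; what a row does not reach only later rows make up. The controller multiplies each number of a shift by 800 mm and each number of a turn by 2 rad. A row lasts 1/12 s, in which the tool goes at most 41.7 mm and 7.16 degrees, less where a joint would pass 70% of its speed; a pose out of reach is approached as far as the arm can. A call with a number of a shift or a turn outside -1 to 1 is refused whole. A call with a gripper value outside its range is refused whole. OPENING is the opening, from -1 (shut) to 1 (fully open), set as the call begins (- or left out, the last holds). The fingers move at their own pace and stop on an object; the grip force is fixed at half the most. Time passes only in rows, so rows that repeat a pose let the fingers close. It gives the time, the measured TCP pose, the force, the opening and the grip force at its end, in the units of the state.
- bot.get_obs(): the state, without advancing time (a new reading comes with each control period).
- bot.camera(name): name is "scene" or "top"; returns (picture, depth): 384x512x3 uint8, red, green, blue; 384x512 float32, m along the optical axis (not along the pixel's ray), 0 where there is no reading.
- bot.calibration(name): a dict with "intrinsics" (3x3 intrinsics, pixels), "dist" ([k1, k2, p1, p2, k3] as OpenCV has them; the pictures are not rectified), "pose" (4x4, takes a point from camera to world coordinates). Camera axes: x right, y up, looking along -z (the intrinsics and any distortion apply to the point x, -y, -z); pixel columns grow to the right and rows downward; lengths in m; the calibration is good to about 2 mm. A picture is of the moment at which its call begins. calibration takes no time and is no camera call.
- bot.job_done(): hands the job in; it is judged then, once.
Trained networks look in the newest picture that a camera, given by its name, has taken for a name from the list of things; names that differ only in an ending like _2 or _b are one class to them, and where a whole thing is asked for, a point or a joint stands for the part that bears it (a point fixed in the world has none). Each returns a list of dicts, best first, with "confidence" (0 to 1); they miss things now and then, are a little off and sometimes report something else, mostly with a low value. They report only what shows in the picture. A call takes as long as a camera call. They do not tell look-alikes from the thing itself.
- bot.find_in(label, camera): "at" ([x, y, z] in m, in the coordinates of the camera as it stood for that picture, good to about 4 mm: the middle of the surface that is visible of it).
- bot.tip_of(label, camera): "at" ([x, y, z] in m, in the coordinates of the camera as it stood for that picture, good to about 4 mm: a listed point, or the origin of a listed thing).
The state is a dict: "clock": time; "joint_pos": joint angles; "joint_vel": joint speeds; "tau": joint torques, N m; "eef_pos": TCP position; "tool_rot": TCP orientation; "ft_force": force on the tool from outside, world axes, zero at the start; "ft_torque": the same for the moment, N m; "grip_width": finger opening in m; "grasp_force": force on a finger pad.
Only numpy, scipy, OpenCV 4.12 (cv2) and the standard library are available. Lean on these libraries where they do the work, as an engineer would, in place of code of your own. Each camera call takes 0.05 s, during which the arm holds its last target. There are 200 camera calls.

TASK

Scan the sample plates that lie on the bench: lay each one disc side up in a scanner seat of its own, flat between the stops, and swing that seat's spring clip round fully onto the plate's end; once all the plates are clipped down together, let go and leave them so for two seconds. Then swing every clip fully clear again, lay the plates flat and disc side up in the slotted base tray (one on another is allowed), and close it by stacking the tray with the handle on top, turned end for end so that its lugs rest on the base tray's rim instead of dropping into the slots. Leave the other things on the bench standing where they are.

Things in the scene. Friction and masses are not known exactly. Their poses are not given: they have to be found in the camera images.
- scanner: Fixed white scanner; deck top 40 mm above the bench, from 63 mm in front (-x) of its origin to 97 behind, 330 wide (y). Behind it a grey housing 85 mm high (x 105 to 165). Origin: on the bench under the middle seat; x from the deck's front to the housing, y along the row of three seats 105 mm apart. The pivot screws of the three clips stand 74 mm behind (+x) the seat centres.
- seat1 (a point): Seat 1 (+y end), axes as the scanner's: top centre of a bar 94 (x) x 26 mm, 10 mm above the deck (50 above the bench). A plate lies on it lengthwise along x. Steel stops 5 mm higher than the bar stand round the plate, 3 mm clear: one at each end, two along each long side (at x = +-40 mm, 12 mm long); the long sides' middles are free for fingers.
- clip1 (a joint): Swing angle of clip 1, rad. 0 (stop): arm points to -x of the scanner, pad on the plate's rear end. 1.57: arm points along scanner +y, off the seat. 1.9: other stop. Off the plate from about 1.2 up. Friction of 0.03 N m holds it where it is left.
- leaf1: Sprung steel arm of clip 1, swinging with it. Origin: on the pivot axis, level with the seat top; x from pad to pivot: pad (24 diameter) and, above it, a round upright knob (18 diameter, 19 to 50 mm above the origin) at x = -36 mm. Pivot head ends at 34 mm. The pad's bevel rides up 2 mm over the plate's edge (about 5 N push at the knob), then presses with 2 N. Leaf can rise 6 mm.
- seat2 (a point): Seat 2 (middle), axes as the scanner's: top centre of a bar 94 (x) x 26 mm, 10 mm above the deck (50 above the bench). A plate lies on it lengthwise along x. Steel stops 5 mm higher than the bar stand round the plate, 3 mm clear: one at each end, two along each long side (at x = +-40 mm, 12 mm long); the long sides' middles are free for fingers.
- clip2 (a joint): Swing angle of clip 2, rad. 0 (stop): arm points to -x of the scanner, pad on the plate's rear end. 1.57: arm points along scanner +y, off the seat. 1.9: other stop. Off the plate from about 1.2 up. Friction of 0.03 N m holds it where it is left.
- leaf2: Sprung steel arm of clip 2, swinging with it. Origin: on the pivot axis, level with the seat top; x from pad to pivot: pad (24 diameter) and, above it, a round upright knob (18 diameter, 19 to 50 mm above the origin) at x = -36 mm. Pivot head ends at 34 mm. The pad's bevel rides up 2 mm over the plate's edge (about 5 N push at the knob), then presses with 2 N. Leaf can rise 6 mm.
- seat3 (a point): Seat 3 (-y end), axes as the scanner's: top centre of a bar 94 (x) x 26 mm, 10 mm above the deck (50 above the bench). A plate lies on it lengthwise along x. Steel stops 5 mm higher than the bar stand round the plate, 3 mm clear: one at each end, two along each long side (at x = +-40 mm, 12 mm long); the long sides' middles are free for fingers.
- clip3 (a joint): Swing angle of clip 3, rad. 0 (stop): arm points to -x of the scanner, pad on the plate's rear end. 1.57: arm points along scanner +y, off the seat. 1.9: other stop. Off the plate from about 1.2 up. Friction of 0.03 N m holds it where it is left.
- leaf3: Sprung steel arm of clip 3, swinging with it. Origin: on the pivot axis, level with the seat top; x from pad to pivot: pad (24 diameter) and, above it, a round upright knob (18 diameter, 19 to 50 mm above the origin) at x = -36 mm. Pivot head ends at 34 mm. The pad's bevel rides up 2 mm over the plate's edge (about 5 N push at the knob), then presses with 2 N. Leaf can rise 6 mm.
- plate1: Bare metal sample plate 100 (x) x 36 (y) x 8 mm, 80 g, white paper disc on its upper face; origin: centre of the underside, z up. All plates are alike; there are two or three.
- plate2: Bare metal sample plate 100 (x) x 36 (y) x 8 mm, 80 g, white paper disc on its upper face; origin: centre of the underside, z up. All plates are alike; there are two or three.
- plate3: Bare metal sample plate 100 (x) x 36 (y) x 8 mm, 80 g, white paper disc on its upper face; origin: centre of the underside, z up. All plates are alike; there are two or three.
- base_tray: Fixed grey open tray, outside 232 (x) x 132 (y) x 60 mm high, walls 8, floor 6 mm thick. Each long wall has two slots open at the rim, 35 mm deep, 26 wide, centred at x = +65 and -27 mm. Origin: centre of the underside, z up.
- cover_tray: Loose grey tray 206 (x) x 106 (y) x 45 mm, 350 g. Handle bar along y over its middle: 14 wide, 12 high, 102 long, centre 86 mm up. Lugs on the long sides at x = +65 and -27 mm (16 long, out 15, undersides 10 mm up): in the base tray the same way round they drop in the slots (bottom at 15 mm); turned 180 degrees they rest on the rim (bottom at 50 mm), 5 mm side play. Origin: centre of underside.
- reagent_bottle: Bystander, loose: clear bottle with a screw cap, 64 diameter, 150 high mm; origin at the centre of its underside.
- amber_jar: Bystander, loose: brown glass jar, 60 diameter, 85 high mm; origin at the centre of its underside.
- beaker: Bystander, loose: glass beaker, 68 diameter, 85 high mm; origin at the centre of its underside.
- disc_tin: Bystander, loose: flat round aluminium tin, 72 diameter, 22 high mm; origin at the centre of its underside.
- cal_weight: Bystander, loose: brass cylinder weight, 36 diameter, 40 high mm; origin at the centre of its underside.
- dish: Bystander, loose: shallow aluminium dish, 84 diameter, 14 high mm; origin at the centre of its underside.
- spatula: Bystander, loose: metal spatula lying down, 170 long mm; origin at its handle.
Things that resemble listed ones, but are neither listed nor needed, are in the scene too. What is shaped like the plate2 but black or blue is not meant.

How it is judged:
By the outcome, as a careful person would: the job done as asked, in the order asked, and still so for the second after the job is handed in, with the robot touching nothing.
Of plate1, plate2, plate3 only 2 to 3 are there at a start; the rules pass over those that are not, and their reading is None.
At some moment in a run one of plate1, plate2, plate3, cover_tray may be knocked a few centimetres aside while the robot is not near it.
Once in a run the grip may slacken for a moment while it holds something.
It also fails if it takes over 210 s, if anything falls off the work surface, if the arm or the gripper's body presses on something with over 40 N, if the wrist force passes 120 N, or if a joint passes its speed limit or range.

## Working session

There is one attempt and no reset: what is moved stays moved. The work goes in short steps, Python scripts to look and compute and a shell command to move; the robot and the scene stay as the last step left them, time stands still between calls to the robot, and variables do not carry over. Pictures are saved under pics/ and viewed, at most 14 in all, crops included, and the job is handed in when it is done.

```bash
ls; mkdir -p pics; cat > h.py <<'E'
import numpy as np, cv2
from workcell import bot
def cal(c):
    k=bot.calibration(c); return np.array(k['intrinsics']),np.array(k['dist']),np.array(k['pose'])
def w(c,p): return (cal(c)[2]@np.r_[p,1])[:3]
def pix(c,P):
    K,d,T=cal(c); q=np.linalg.inv(T)@np.r_[P,1]; q=q[:3]*[1,-1,-1]
    return cv2.projectPoints(q[None],np.zeros(3),np.zeros(3),K,d)[0].ravel()
def cloud(c,depth):
    K,d,T=cal(c); h,wd=depth.shape
    u,v=np.meshgrid(np.arange(wd),np.arange(h))
    n=cv2.undistortPoints(np.stack([u,v],-1).reshape(-1,1,2).astype(float),K,d).reshape(h,wd,2)
    P=np.stack([n[...,0]*depth,-n[...,1]*depth,-depth],-1)
    W=P@T[:3,:3].T+T[:3,3]; W[depth==0]=np.nan; return W
def save(n,im,box=None,s=1):
    if box: im=im[box[1]:box[3],box[0]:box[2]]
    cv2.imwrite(f'pics/{n}.png',cv2.resize(im[...,::-1],None,fx=s,fy=s,interpolation=cv2.INTER_CUBIC))
E
python3 - <<'E'
from h import *
o=bot.get_obs(); print({k:np.round(v,3) for k,v in o.items()}, bot.tcp_to_grasp)
a,da=bot.camera('top'); b,db=bot.camera('scene')
np.savez('t0.npz',a=a,da=da,b=b,db=db)
save('top0',a,s=1.5); save('scene0',b,s=1.5)
for n in ['scanner','seat1','seat2','seat3','leaf1','plate1','base_tray','cover_tray','reagent_bottle','amber_jar','beaker','disc_tin','cal_weight','dish','spatula']:
    for c in ['top','scene']:
        r=bot.tip_of(n,c)[:4]
        print(n,c,[(np.round(w(c,x['at']),3).tolist(),np.round(pix(c,w(c,x['at']))).astype(int).tolist(),round(x['confidence'],2)) for x in r])
print(bot.get_obs()['clock'])
E
```

```text
pics
{'clock': np.float64(0.0), 'joint_pos': array([-1.156,  0.241,  0.004,  1.335,  0.   ,  1.571]), 'joint_vel': array([ 0.   ,  0.   ,  0.001,  0.001, -0.   , -0.   ]), 'tau': array([-1.0000e-03, -3.7231e+01,  2.5241e+01,  1.7000e-02, -0.0000e+00,
       -0.0000e+00]), 'eef_pos': array([ 0.201, -0.457,  0.303]), 'tool_rot': array([ 0.979,  0.206, -0.   , -0.001]), 'ft_force': array([ 1.035,  0.366, -0.51 ]), 'ft_torque': array([-0.003,  0.054, -0.036]), 'grasp_force': np.float64(0.0), 'grip_width': np.float64(0.086)} 0.0539
scanner top [([0.598, 0.026, -0.0], [254, 153], 0.98), ([0.671, 0.023, 0.048], [255, 127], 0.2)]
scanner scene [([0.593, 0.022, -0.002], [237, 217], 0.67)]
seat1 top [([0.598, 0.127, 0.049], [222, 151], 0.89), ([0.592, 0.024, 0.051], [255, 152], 0.88), ([0.595, -0.082, 0.05], [288, 150], 0.56)]
seat1 scene [([0.592, 0.021, 0.051], [236, 206], 0.88), ([0.595, 0.128, 0.05], [256, 218], 0.8), ([0.596, -0.079, 0.045], [217, 198], 0.79), ([0.708, 0.306, -0.004], [272, 267], 0.41)]
seat2 top [([0.598, 0.127, 0.049], [222, 151], 0.89), ([0.592, 0.024, 0.051], [255, 15
[... 2011 characters left out ...]
]
beaker scene [([0.396, 0.558, 0.0], [383, 253], 0.6)]
disc_tin top [([0.569, 0.546, -0.002], [98, 164], 0.67), ([0.595, -0.082, 0.049], [288, 150], 0.65)]
disc_tin scene []
cal_weight top [([0.33, -0.251, 0.0], [341, 233], 0.57)]
cal_weight scene [([0.334, -0.257, -0.002], [233, 167], 0.53), ([0.723, -0.305, 0.001], [158, 199], 0.25)]
dish top [([0.332, 0.247, 0.002], [188, 234], 0.8)]
dish scene [([0.333, 0.252, -0.003], [324, 211], 0.59)]
spatula top [([0.473, -0.546, -0.003], [431, 188], 0.92), ([0.729, -0.302, -0.003], [352, 113], 0.62), ([0.671, -0.08, 0.048], [287, 127], 0.57)]
spatula scene [([0.468, -0.549, -0.005], [170, 157], 0.64), ([0.496, 0.342, -0.001], [318, 241], 0.41)]
1.6
```

View pics/top0.png

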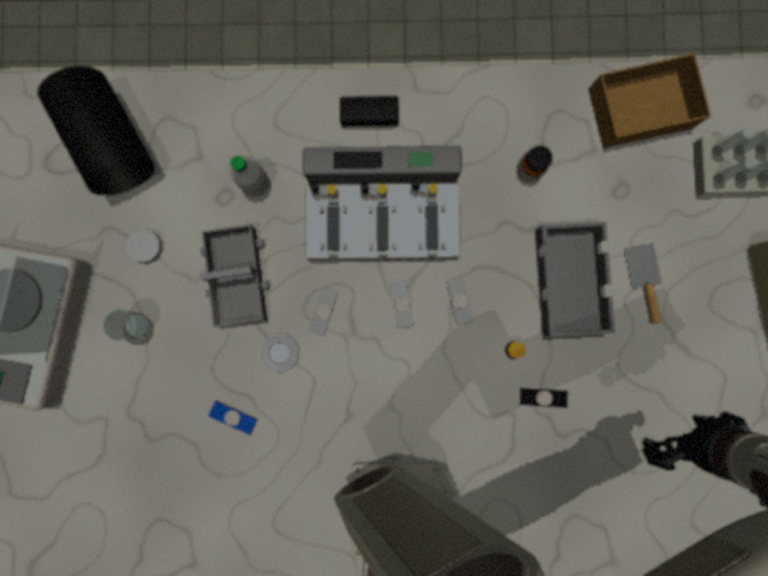

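View pics/scene0.png

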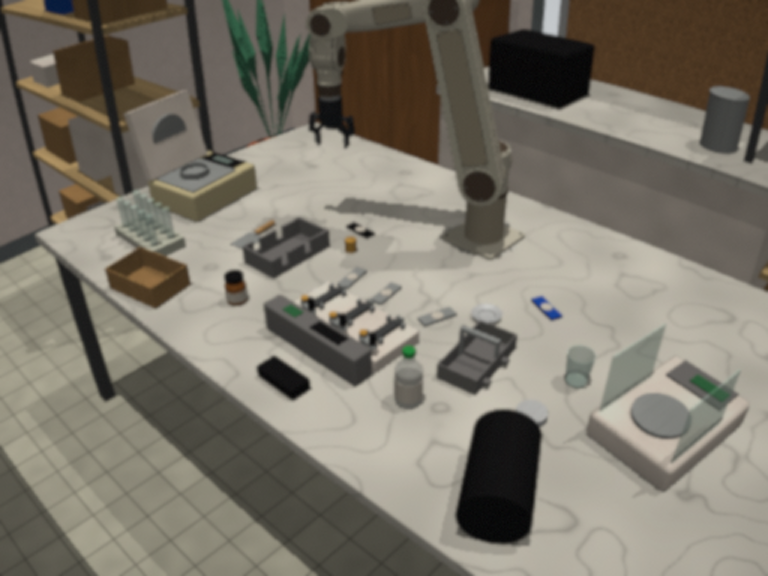

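```bash
python3 - <<'E'
from h import *
z=np.load('t0.npz'); a,da=z['a'],z['da']
c1=cv2.resize(a[140:240,120:320],None,fx=4,fy=4,interpolation=cv2.INTER_CUBIC)
c2=cv2.resize(a[140:240,340:440],None,fx=4,fy=4,interpolation=cv2.INTER_CUBIC)
cv2.imwrite('pics/c1.png',c1[...,::-1])
c3=cv2.resize(a[110:180,200:310],None,fx=4,fy=4,interpolation=cv2.INTER_CUBIC)
C=np.zeros((400,850,3),np.uint8); C[:,:400]=c2; C[:280,405:845]=c3
cv2.imwrite('pics/c2.png',cv2.resize(C[...,::-1],None,fx=.94,fy=.94))
W=cloud('top',da)
Z=W[...,2]
print('bench z',np.nanmedian(Z[205:230,225:300]), np.nanstd(Z[225:235,225:300]))
def rect(sel,name):
    P=W[sel][:,:2]
    r=cv2.minAreaRect((P*1000).astype(np.float32)); print(name,len(P),np.round(r[0],1),np.round(r[1],1),round(r[2],1),'zmed',np.nanmedian(Z[sel]).round(4))
v,u=np.mgrid[:384,:512]
for n,(x,y) in dict(A=(216,208),B=(267,204),C=(306,200)).items():
    s=(abs(u-x)<18)&(abs(v-y)<24)&(Z>.004)&(Z<.02); rect(s,n)
s=(W[...,0]>.3)&(W[...,0]<.63)&(W[...,1]<-.28)&(W[...,1]>-.48)&(Z>.05)&(Z<.075); rect(s,'base rim')
s=(W[...,0]>.3)&(W[...,0]<.66)&(W[...,1]<.45)&(W[...,1]>.24)&(Z>.038)&(Z<.06); rect(s,'cover rim')
s=(W[...,0]>.3)&(W[...,0]<.66)&(W[...,1]<.45)&(W[...,1]>.24)&(Z>.075)&(Z<.1); rect(s,'handle')
E
```

```text
bench z -0.000143401743760041 0.002263649583095757
A 367 [418.9 153. ] [154.2 105.2] 2.8 zmed 0.0072
B 357 [428.3 -12.8] [106.3 149.9] 85.0 zmed 0.0076
C 346 [ 433.8 -134. ] [143.4  89.9] 9.4 zmed 0.0075
base rim 627 [ 478.5 -378.2] [231.6 136.4] 1.9 zmed 0.0585
cover rim 328 [497.  344.4] [205.9 107.6] 7.3 zmed 0.0442
handle 171 [496.8 343.4] [ 14.4 101.5] 7.2 zmed 0.0917
```

View pics/c1.png

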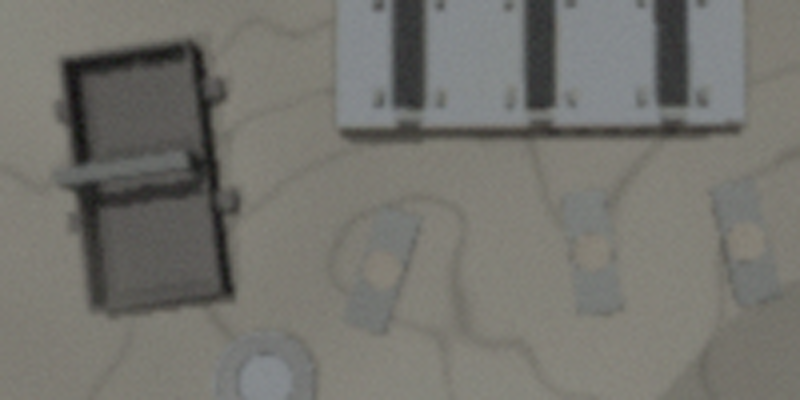

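View pics/c2.png

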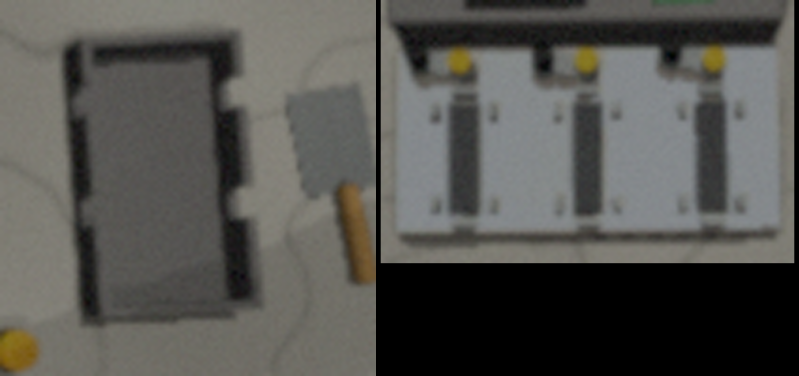

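Candidates for a plate in the top view are silver ones at (216,208), (267,204) and (306,200), the blue one at (155,278), and the black one at (362,265). I choose the three silver ones, and the crop shows a disc up on each. The clips are open, with knobs to +y. The base tray slots and the cover lugs both point +x.

```bash
cat >> h.py <<'E'
def shots(n=4,c='top'):
    R=[bot.camera(c) for _ in range(n)]
    return np.mean([r[0] for r in R],0), np.median([r[1] for r in R],0)
def rays(c,uv,z):
    K,d,T=cal(c); n=cv2.undistortPoints(np.asarray(uv,float).reshape(-1,1,2),K,d).reshape(-1,2)
    D=np.c_[n[:,0],-n[:,1],-np.ones(len(n))]@T[:3,:3].T; o=T[:3,3]
    z=np.asarray(z)
    return o+D*((z-o[2])/D[:,2])[:,None]
def blob(c,mask,z,near=None):
    n,l,s,ce=cv2.connectedComponentsWithStats(mask.astype(np.uint8))
    out=[]
    for i in range(1,n):
        if s[i,4]<40: continue
        v,u=np.nonzero(l==i); P=rays(c,np.c_[u,v],z)[:,:2]*1000
        m=P.mean(0); e,V=np.linalg.eigh(np.cov((P-m).T)); a=V[:,1]*np.sign(V[0,1]+1e-9)
        out.append((m.round(1),np.degrees(np.arctan2(a[1],a[0])).round(1),np.sqrt(12*e[::-1]).round(1),s[i,4],ce[i].round(1)))
    return out
E
python3 - <<'E'
from h import *
a,d=shots(5); np.savez('t1.npz',a=a,d=d)
f=lambda x:a[x[1],x[0]].round()
for p in [(216,200),(216,208),(267,197),(267,204),(304,193),(306,200),(240,215),(285,205),(200,205),(255,152),(245,152),(222,151),(270,150)]: print(p,f(p))
E
```

```text
(216, 200) [117. 118. 116.]
(216, 208) [131. 127. 117.]
(267, 197) [118. 119. 115.]
(267, 204) [133. 128. 118.]
(304, 193) [117. 118. 115.]
(306, 200) [133. 129. 118.]
(240, 215) [130. 127. 119.]
(285, 205) [131. 129. 120.]
(200, 205) [122. 120. 113.]
(255, 152) [56. 56. 56.]
(245, 152) [134. 138. 137.]
(222, 151) [56. 56. 55.]
(270, 150) [133. 137. 140.]
```

```bash
cat >> h.py <<'E'
def plates(a,roi=None,z=.008,thr=6.5):
    g=cv2.GaussianBlur(a.astype(np.float32),(0,0),.7)
    m=((g[...,0]-g[...,2])<thr)&(g.mean(2)>75)&(g.mean(2)<135)
    k=np.zeros(m.shape,bool)
    r=roi or (195,180,330,232); k[r[1]:r[3],r[0]:r[2]]=1; m&=k
    cs,_=cv2.findContours(m.astype(np.uint8),cv2.RETR_EXTERNAL,cv2.CHAIN_APPROX_NONE)
    q=np.zeros(m.shape,np.uint8); cv2.drawContours(q,cs,-1,1,-1)
    return blob('top',q,z)
def seats(a):
    g=a.mean(2); m=np.zeros(g.shape,bool); m[128:175,205:305]=g[128:175,205:305]<95
    return blob('top',m,.05)
E
python3 - <<'E'
from h import *
a=np.load('t1.npz')['a']
print('pl',*plates(a),sep='\n'); print('seats',*seats(a),sep='\n')
E
```

```text
pl
(array([ 469.9, -133.1]), np.float64(-71.6), array([38.4, 37.5]), np.int32(131), array([303.7, 190.6]))
(array([464.2, -10.3]), np.float64(87.5), array([39.5, 37.8]), np.int32(133), array([266. , 192.9]))
(array([450.4, 146.2]), np.float64(26.8), array([40.4, 36.8]), np.int32(135), array([218.1, 197.7]))
(array([ 407.8, -146.2]), np.float64(-79.3), array([39.1, 38.3]), np.int32(138), array([308.2, 209.6]))
(array([401.1, -18.6]), np.float64(71.1), array([39.1, 38.1]), np.int32(136), array([268.9, 212.2]))
(array([390. , 165.9]), np.float64(-89.7), array([38.9, 38.2]), np.int32(134), array([212.2, 216.3]))
seats
(array([664.6, 144. ]), np.float64(87.2), array([59.1, 14.1]), np.int32(68), array([216.9, 129.9]))
(array([662.7,  42.1]), np.float64(88.5), array([56.6, 15.1]), np.int32(72), array([248.9, 130. ]))
(array([663.4, -67.7]), np.float64(84.0), array([51.7, 11.1]), np.int32(49), array([283.3, 129.2]))
(array([596.8, 129.7]), np.float64(-0.6), array([103.3,  25. ]), np.int32(256), array([221.6, 150.9]))
(array([593.8,  25.1]), np.float64(-0.4), array([101.5,  24.6]), np.int32(251), array([254.5, 151.3]))
(array([595. , -79.6]), np.float64(-0.8), array([102.9,  24.8]), np.int32(256), array([287.5, 150.4]))
(array([525.5,  23.6]), np.float64(89.5), array([313.9,  12.2]), np.int32(339), array([255.3, 172.6]))
```

```bash
cat >> h.py <<'E'
def st():
    o=bot.get_obs(); q=o['tool_rot']; from scipy.spatial.transform import Rotation as R
    r=R.from_quat(q).as_matrix(); 
    return o['eef_pos']*1000,np.degrees(np.arctan2(r[1,1],r[0,1])),r[:,2],o
def go(x,y,z,yaw):  # mm, deg -> units
    p,a,zz,o=st(); d=(np.array([x,y,z])-p)/800; t=(yaw-a+180)%360-180
    print('t',o['clock'].round(2),'p',p.round(1),'yaw',a.round(1),'tilt',zz.round(3)[:2],'w',o['grip_width'].round(4),'F',o['ft_force'].round(1),'j6',o['joint_pos'][5].round(2))
    print('  ->',d.round(4),'turn',np.round(np.radians(t)/2,4),'deg',round(t,1))
E
python3 -m jog '[0.2975,0.396,-0.125,0,0,0.625,0.2975,0.396,-0.125,0,0,0.625,0.2975,0.396,-0.125,0,0,0.625,0.2975,0.396,-0.125,0,0,0.625,0.2975,0.396,-0.125,0,0,0.625,0.2975,0.396,-0.125,0,0,0.625,0.2975,0.396,-0.125,0,0,0.625,0.2975,0.396,-0.125,0,0,0.625,0.2975,0.396,-0.125,0,0,0.625,0.2975,0.396,-0.125,0,0,0.625]' 0.4
python3 -m jog '[0,0,0,0,0,0.625,0,0,0,0,0,0.625,0,0,0,0,0,0.625,0,0,0,0,0,0.625,0,0,0,0,0,0.625,0,0,0,0,0,0.625,0,0,0,0,0,0.625,0,0,0,0,0,0.625,0,0,0,0,0,0.625,0,0,0,0,0,0.625]'
python3 - <<'E'
from h import *
go(438.9,-139.7,85,101.9)
E
```

```text
clock: 2.68
eef_pos: [0.4407, -0.1384, 0.2035]
tool_rot: [0.67, 0.742, 0.0, 0.0]
ft_force: [0.4, 0.1, -0.3]
grip_width: 0.06
grasp_force: 0.0
clock: 3.52
eef_pos: [0.4396, -0.1408, 0.204]
tool_rot: [0.11, 0.994, -0.0, 0.0]
ft_force: [1.1, 1.3, 0.1]
grip_width: 0.0598
grasp_force: 0.0Traceback (most recent call last):
  File "<stdin>", line 2, in <module>
  File "h.py", line 52, in go
    print('t',o['clock'].round(2),'p',p.round(1),'yaw',a.round(1),'tilt',zz.round(3)[:2],'w',o['grip_width'].round(4),'F',o['ft_force'].round(1),'j6',o['joint_pos'][5].round(2))
              ^^^^^^^^^^^^^^^^
AttributeError: 'float' object has no attribute 'round'
```

```bash
sed -i "s/o\['clock'\].round(2)/round(o['clock'],2)/; s/o\['grip_width'\].round(4)/round(float(o['grip_width']),4)/" h.py
python3 -m jog '[0,0,-0.05,0,0,0.2138,0,0,-0.1,0,0,0.2138,0,0,-0.1,0,0,0.2138,0,0,-0.1175,0,0,0.2138,0,0,-0.1175,0,0,0.2138,0,0,-0.1175,0,0,0.2138]'
python3 - <<'E'
from h import *
go(438.9,-139.7,78,101.9)
a,d=shots(3); print(*plates(a),sep='\n')
E
```

```text
clock: 4.02
eef_pos: [0.4391, -0.1407, 0.1095]
tool_rot: [-0.099, 0.995, 0.0, -0.001]
ft_force: [0.8, 0.2, 0.6]
grip_width: 0.0598
grasp_force: 0.0
t 4.02 p [ 439.1 -140.7  109.5] yaw 101.4 tilt [-0.002  0.001] w 0.0598 F [0.8 0.2 0.6] j6 -0.51
  -> [-0.0002  0.0012 -0.0394] turn 0.0043 deg 0.5
(array([ 477.5, -123.7]), np.float64(-39.7), array([35.8, 17.1]), np.int32(47), array([300.7, 188.3]))
(array([464.2, -10.1]), np.float64(88.1), array([39.7, 37.7]), np.int32(134), array([266. , 192.9]))
(array([450.2, 145.6]), np.float64(39.0), array([38.7, 38.2]), np.int32(131), array([218.3, 197.8]))
(array([400.8, -19.2]), np.float64(-76.2), array([39.1, 38.6]), np.int32(139), array([269. , 212.3]))
(array([390.3, 165.7]), np.float64(-71.5), array([39.6, 36.9]), np.int32(132), array([212.2, 216.2]))
```

```bash

python3 -m jog '[0,0.001,-0.02,0,0,0.0043,0,0.001,-0.036,0,0,0.0043,0,0.001,-0.0415,0,0,0.0043,0,0.001,-0.0415,0,0,0.0043]'
python3 -m jog '[0,0,0,0,0,0,0,0,0,0,0,0,0,0,0,0,0,0,0,0,0,0,0,0,0,0,0,0,0,0,0,0,0,0,0,0,0,0,0,0,0,0,0,0,0,0,0,0]' -1
python3 - <<'E'
from h import *
go(438.9,-139.7,78,101.9)
E
```

```text
clock: 4.5
eef_pos: [0.4391, -0.1399, 0.0765]
tool_rot: [-0.104, 0.995, 0.0, -0.001]
ft_force: [0.0, -0.0, -0.1]
grip_width: 0.0595
grasp_force: 0.0
clock: 5.17
eef_pos: [0.4402, -0.1403, 0.0782]
tool_rot: [-0.104, 0.995, -0.0, 0.001]
ft_force: [-1.3, 0.3, 4.8]
grip_width: 0.0327
grasp_force: 59.0
t 5.17 p [ 440.2 -140.3   78.2] yaw 102.0 tilt [ 0.002 -0.001] w 0.0327 F [-1.3  0.3  4.8] j6 -0.52
  -> [-0.0016  0.0007 -0.0002] turn -0.0008 deg -0.1
```

```bash

python3 -m jog '[0,0,0.02,0,0,0,0,0,0.04,0,0,0,0,0,0.07,0,0,0,0,0,0.1,0,0,0,0,0,0.14,0,0,0,0,0,0.15,0,0,0,0,0,0.15,0,0,0]'
python3 - <<'E'
from h import *
a,d=shots(4); W=cloud('top',d)
save('g1',a.astype(np.uint8),(215,100,345,230),4)
g=a; m=np.zeros(a.shape[:2],bool); m[110:140,200:310]=((g[...,0]-g[...,2])>45)[110:140,200:310]
print('yellow',*blob('top',m,.084),sep='\n')
go(595,-79.6,122,89.5)
E
```

```text
clock: 5.75
eef_pos: [0.4415, -0.1407, 0.2001]
tool_rot: [-0.104, 0.995, -0.002, 0.004]
ft_force: [-0.5, 0.6, -1.0]
grip_width: 0.0321
grasp_force: 59.6
yellow
t 5.95 p [ 438.5 -139.7  195.3] yaw 102.0 tilt [-0.003  0.001] w 0.032 F [ 0.1 -0.2 -1.5] j6 -0.52
  -> [ 0.1957  0.0751 -0.0916] turn -0.1091 deg -12.5
```

View pics/g1.png

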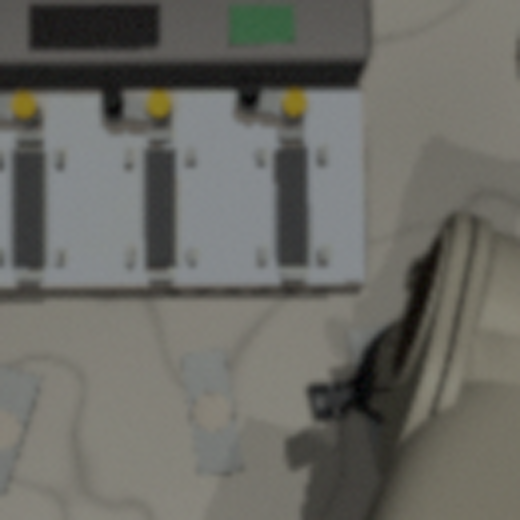

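```bash

python3 -m jog '[0.04,0.015,-0.01,0,0,-0.03,0.08,0.03,-0.02,0,0,-0.06,0.12,0.045,-0.03,0,0,-0.1,0.16,0.06,-0.04,0,0,-0.11,0.1957,0.0751,-0.05,0,0,-0.11,0.1957,0.0751,-0.056,0,0,-0.11,0.1957,0.0751,-0.056,0,0,-0.11,0.1957,0.0751,-0.056,0,0,-0.11,0.1957,0.0751,-0.056,0,0,-0.11]'
python3 - <<'E'
from h import *
a,d=shots(2,'scene')
save('s1',a.astype(np.uint8),(170,130,320,260),4)
go(595,-79.6,127.5,89.45)
E
```

```text
clock: 6.7
eef_pos: [0.5946, -0.0802, 0.1511]
tool_rot: [0.006, 1.0, 0.0, -0.001]
ft_force: [0.2, 0.3, -0.9]
grip_width: 0.0321
grasp_force: 59.5
t 6.8 p [595.2 -80.5 152.3] yaw 89.3 tilt [-0. -0.] w 0.0322 F [-0.1  0.7 -0.7] j6 -0.12
  -> [-0.0002  0.0011 -0.031 ] turn 0.001 deg 0.1
```

View pics/s1.png

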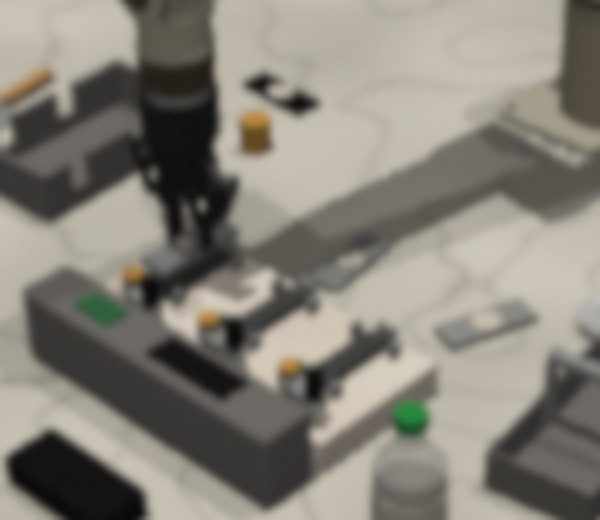

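```bash

python3 -m jog '[0,0.0008,-0.01,0,0,0.001,0,0.0008,-0.018,0,0,0.001,0,0.0008,-0.024,0,0,0.001,0,0.0008,-0.028,0,0,0.001,0,0.0008,-0.03,0,0,0.001,0,0.0008,-0.03,0,0,0.001]'
python3 - <<'E'
from h import *
go(595,-79.6,127.5,89.45)
E
```

```text
clock: 7.3
eef_pos: [0.5954, -0.0793, 0.1282]
tool_rot: [0.004, 1.0, -0.0, -0.001]
ft_force: [-2.0, 0.6, 2.9]
grip_width: 0.0321
grasp_force: 60.9
t 7.3 p [595.4 -79.3 128.2] yaw 89.5 tilt [-0.001 -0.   ] w 0.0321 F [-2.   0.6  2.9] j6 -0.12
  -> [-0.0006 -0.0003 -0.0009] turn -0.0004 deg -0.0
```

```bash

python3 -m jog '[0,0,0,0,0,0,0,0,0,0,0,0,0,0,0,0,0,0,0,0,0,0,0,0,0,0,0.02,0,0,0,0,0,0.06,0,0,0,0,0,0.1,0,0,0,0,0,0.1,0,0,0]' 0.35
python3 -m jog '[-0.05,0.02,0,0,0,0.05,-0.1,0.04,0,0,0,0.07,-0.15,0.06,0,0,0,0.07,-0.2031,0.081,0,0,0,0.07,-0.2031,0.081,-0.02,0,0,0.07,-0.2031,0.081,-0.05,0,0,0.07,-0.2031,0.081,-0.08,0,0,0.07,-0.2031,0.081,-0.1,0,0,0.07,-0.2031,0.081,-0.1,0,0,0.07]'
cat >> h.py <<'E'
def seated(a,d,y):
    # plate on seat at y: bluish-grey darker than deck
    W=cloud('top',d); Z=W[...,2]; X=W[...,0]; Y=W[...,1]
    box=(abs(X-.595)<.047)&(abs(Y-y)<.016)
    P=W[box]; P=P[np.isfinite(P[:,2])]
    A=np.c_[(P[:,0]-.595),(P[:,1]-y),np.ones(len(P))]
    c=np.linalg.lstsq(A,P[:,2],rcond=None)[0]
    print('seat',y,'height',(c[2]*1000).round(1),'slope mm over length/width',(c[0]*100).round(1),(c[1]*36).round(1))
E
python3 - <<'E'
from h import *
go(432.7,-14.5,76.5,97.5)
a,d=shots(6); np.savez('t2.npz',a=a,d=d)
print(*plates(a),sep='\n')
seated(a,d,-.0796); seated(a,d,.0251)
save('p1',a.astype(np.uint8),(205,110,315,220),5)
W=cloud('top',d)
for v in range(120,134): print(v,(W[v,270:296,2]*1000).round().tolist())
E
```

```text
clock: 7.97
eef_pos: [0.5995, -0.0797, 0.215]
tool_rot: [0.004, 1.0, -0.001, 0.006]
ft_force: [2.0, 0.4, 1.8]
grip_width: 0.058
grasp_force: 0.0
clock: 8.72
eef_pos: [0.4312, -0.0143, 0.1252]
tool_rot: [-0.066, 0.998, 0.0, -0.003]
ft_force: [-0.1, -0.3, 0.3]
grip_width: 0.0575
grasp_force: 0.0
t 8.72 p [431.2 -14.3 125.2] yaw 97.5 tilt [-0.006  0.   ] w 0.0575 F [-0.1 -0.3  0.3] j6 -0.16
  -> [ 0.0018 -0.0003 -0.0609] turn -0.0004 deg -0.0
(array([450.4, 146. ]), np.float64(31.3), array([39.5, 37.6]), np.int32(132), array([218.2, 197.7]))
(array([390.1, 166. ]), np.float64(-81.5), array([38.8, 37.9]), np.int32(134), array([212.2, 216.3]))
seat -0.0796 height 57.5 slope mm over length/width -0.0 0.6
seat 0.0251 height 47.4 slope mm over length/width 0.1 -0.4
120 [35.0, 36.0, 35.0, 33.0, 35.0, 98.0, 100.0, 99.0, 100.0, 98.0, 33.0, 33.0, 32.0, 32.0, 33.0, 33.0, 34.0, 33.0, 33.0, 32.0, 32.0, 32.0, 31.0, 33.0, 31.0, 31.0]
121 [22.0, 23.0, 22.0, 23.0, 22.0, 99.0, 99.0, 99.0, 98.0, 98.0, 23.0, 21.0, 21.0, 20.0, 22.0, 21.0, 18.0, 20.0, 21.0, 21.0, 18.0, 21.0, 20.0, 21.0, 20.0, 19.0]
122 [8.0
[... 1215 characters left out ...]
0, 67.0, 70.0, 69.0, 67.0, 38.0, 39.0, 40.0, 41.0, 38.0]
130 [38.0, 39.0, 39.0, 40.0, 40.0, 40.0, 39.0, 39.0, 38.0, 38.0, 39.0, 40.0, 38.0, 40.0, 39.0, 42.0, 66.0, 68.0, 66.0, 68.0, 41.0, 40.0, 40.0, 39.0, 40.0, 39.0]
131 [38.0, 41.0, 38.0, 41.0, 39.0, 38.0, 40.0, 41.0, 38.0, 39.0, 40.0, 39.0, 41.0, 39.0, 38.0, 39.0, 39.0, 42.0, 42.0, 41.0, 39.0, 39.0, 40.0, 39.0, 40.0, 40.0]
132 [39.0, 38.0, 39.0, 39.0, 39.0, 40.0, 40.0, 40.0, 37.0, 40.0, 38.0, 40.0, 40.0, 39.0, 38.0, 41.0, 55.0, 54.0, 57.0, 54.0, 55.0, 39.0, 39.0, 37.0, 39.0, 39.0]
133 [39.0, 40.0, 38.0, 41.0, 39.0, 39.0, 40.0, 39.0, 39.0, 40.0, 38.0, 37.0, 41.0, 39.0, 42.0, 55.0, 57.0, 53.0, 55.0, 54.0, 53.0, 40.0, 40.0, 40.0, 39.0, 40.0]
```

View pics/p1.png

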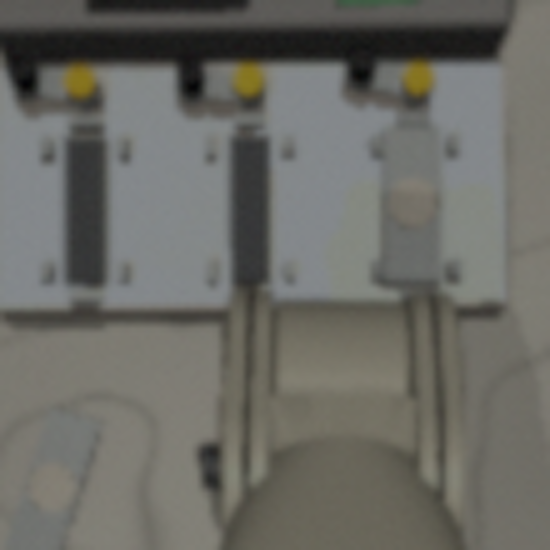

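```bash

python3 -m jog '[0.0018,0,-0.03,0,0,0,0.0018,0,-0.05,0,0,0,0.0018,0,-0.06,0,0,0,0.0018,0,-0.06,0,0,0]'
python3 -m jog '[0,0,0,0,0,0,0,0,0,0,0,0,0,0,0,0,0,0,0,0,0,0,0,0,0,0,0,0,0,0,0,0,0,0,0,0,0,0,0,0,0,0]' -1
python3 - <<'E'
from h import *
go(595,25.1,160,89.45)
d=np.load('t2.npz')['d']; W=cloud('top',d)
for y in (.13,.025,-.08):
    s=(W[...,0]>.62)&(W[...,0]<.698)&(abs(W[...,1]-y)<.052)
    k=s&(W[...,2]>.094)&(W[...,2]<.106); p=s&(W[...,2]>.079)&(W[...,2]<.089)&(abs(W[...,1]-y)<.015)
    a,b=W[k].mean(0)*1000,W[p].mean(0)*1000; print(k.sum(),a.round(1),p.sum(),b.round(1),'ang',np.degrees(np.arctan2((a-b)[0],(a-b)[1])).round(1)+90)
E
```

```text
clock: 9.35
eef_pos: [0.4342, -0.0145, 0.079]
tool_rot: [-0.066, 0.998, 0.0, -0.001]
ft_force: [-0.2, 0.1, -0.1]
grip_width: 0.0573
grasp_force: 0.0
clock: 9.93
eef_pos: [0.4357, -0.0145, 0.0807]
tool_rot: [-0.066, 0.998, -0.0, 0.001]
ft_force: [-0.2, -0.1, 5.6]
grip_width: 0.0001
grasp_force: 3.0
t 9.93 p [435.7 -14.5  80.7] yaw 97.5 tilt [0.002 0.   ] w 0.0001 F [-0.2 -0.1  5.6] j6 -0.16
  -> [0.1991 0.0494 0.0992] turn -0.0705 deg -8.1
28 [672.7 164.5  99.2] 34 [667.6 129.3  83.5] ang 98.3
26 [669.  60.  99.] 35 [667.2  24.7  83.7] ang 92.9
26 [675.  -45.3  98.7] 33 [666.7 -80.1  83.3] ang 103.3
```

```bash

python3 -m jog '[0,0,0.02,0,0,0,0,0,0.06,0,0,0,-0.04,-0.04,0.1,0,0,0,-0.09,-0.09,0.1,0,0,0,-0.13,-0.13,0.1,0,0,0,-0.15,-0.17,0.1,0,0,0,-0.15,-0.19,0.1,0,0,0,-0.15,-0.19,0.1,0,0,0]' 0.35
python3 - <<'E'
from h import *
a,d=shots(3); save('p2',a.astype(np.uint8),(190,100,350,230),5)
print(*plates(a),sep='\n')
E
```

```text
clock: 10.6
eef_pos: [0.3124, -0.1711, 0.1603]
tool_rot: [-0.061, 0.998, -0.002, -0.0]
ft_force: [0.4, 0.5, 0.7]
grip_width: 0.0577
grasp_force: 0.0
(array([464. , -10.4]), np.float64(78.3), array([39.6, 37.9]), np.int32(134), array([266. , 192.9]))
(array([450.6, 146. ]), np.float64(27.6), array([40., 37.]), np.int32(133), array([218.2, 197.7]))
(array([400.8, -18.5]), np.float64(56.4), array([39. , 38.2]), np.int32(135), array([268.8, 212.3]))
(array([389.9, 166. ]), np.float64(59.0), array([39.1, 37.8]), np.int32(133), array([212.2, 216.4]))
```

View pics/p2.png

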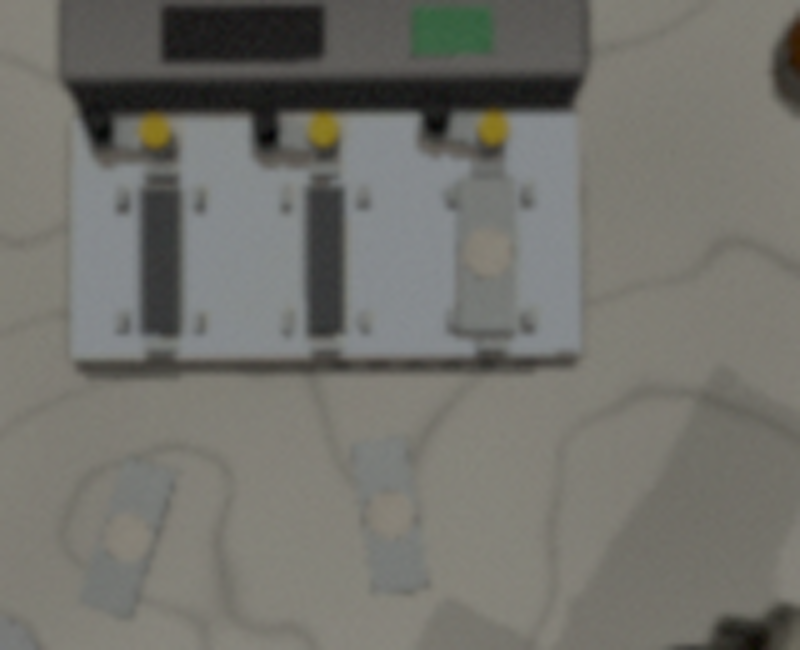

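```bash

python3 -m jog '[0.04,0.05,0,0,0,0,0.08,0.1,0,0,0,0,0.12,0.15,0,0,0,0,0.15,0.196,-0.02,0,0,0,0.15,0.196,-0.05,0,0,0,0.15,0.196,-0.08,0,0,0,0.15,0.196,-0.095,0,0,0,0.15,0.196,-0.095,0,0,0,0.15,0.196,-0.095,0,0,0]'
python3 - <<'E'
from h import *
go(432.4,-14.5,72,97.3)
E
```

```text
clock: 11.5
eef_pos: [0.4343, -0.0078, 0.0831]
tool_rot: [-0.068, 0.998, 0.0, -0.002]
ft_force: [-0.5, -0.4, -0.2]
grip_width: 0.0578
grasp_force: 0.0
t 11.5 p [434.3  -7.8  83.1] yaw 97.7 tilt [-0.003  0.   ] w 0.0578 F [-0.5 -0.4 -0.2] j6 -0.15
  -> [-0.0023 -0.0083 -0.0139] turn -0.0039 deg -0.4
```

```bash

python3 -m jog '[-0.0023,-0.0083,0,0,0,-0.0039,-0.0023,-0.0083,-0.007,0,0,-0.0039,-0.0023,-0.0083,-0.0139,0,0,-0.0039,-0.0023,-0.0083,-0.0139,0,0,-0.0039]'
python3 -m jog '[0,0,0,0,0,0,0,0,0,0,0,0,0,0,0,0,0,0,0,0,0,0,0,0,0,0,0,0,0,0,0,0,0,0,0,0,0,0,0,0,0,0]' -1
python3 - <<'E'
from h import *
go(595,25.1,160,89.45)
E
```

```text
clock: 11.83
eef_pos: [0.4329, -0.0167, 0.0726]
tool_rot: [-0.061, 0.998, 0.0, 0.0]
ft_force: [-0.5, 0.6, -0.9]
grip_width: 0.0576
grasp_force: 0.0
clock: 12.42
eef_pos: [0.4333, -0.0166, 0.0734]
tool_rot: [-0.062, 0.998, -0.0, 0.0]
ft_force: [-2.0, -1.3, 5.8]
grip_width: 0.0339
grasp_force: 60.0
t 12.42 p [433.3 -16.6  73.4] yaw 97.1 tilt [ 0.001 -0.   ] w 0.0339 F [-2.  -1.3  5.8] j6 -0.16
  -> [0.2021 0.0521 0.1083] turn -0.0664 deg -7.6
```

```bash

python3 -m jog '[0,0,0.025,0,0,0,0,0,0.06,0,0,0,0.03,0.01,0.1,0,0,-0.02,0.07,0.02,0.108,0,0,-0.04,0.11,0.03,0.108,0,0,-0.0664,0.15,0.04,0.108,0,0,-0.0664,0.19,0.0521,0.108,0,0,-0.0664,0.2025,0.0521,0.108,0,0,-0.0664,0.2025,0.0521,0.1,0,0,-0.0664,0.2025,0.0521,0.09,0,0,-0.0664]'
python3 -m jog '[0,0,0,0,0,0,0,0,0,0,0,0,0,0,0,0,0,0]'
python3 - <<'E'
from h import *
go(595.5,25.1,122,89.45)
E
```

```text
clock: 13.25
eef_pos: [0.5952, 0.0254, 0.1441]
tool_rot: [0.005, 1.0, -0.0, -0.0]
ft_force: [-0.9, 0.5, -0.9]
grip_width: 0.0339
grasp_force: 60.2
clock: 13.5
eef_pos: [0.5939, 0.025, 0.1445]
tool_rot: [0.005, 1.0, -0.0, -0.001]
ft_force: [-0.5, -0.0, -1.3]
grip_width: 0.0339
grasp_force: 60.2
t 13.5 p [593.9  25.  144.5] yaw 89.4 tilt [-0.002 -0.   ] w 0.0339 F [-0.5 -0.  -1.3] j6 0.05
  -> [ 0.002   0.0001 -0.0281] turn 0.0 deg 0.0
```

Lower to contact, release, lift and go toward plate A (420.2, 156.1, yaw −18.1 → axis 71.9).

```bash

python3 -m jog '[0.002,0,-0.01,0,0,0,0.002,0,-0.018,0,0,0,0.002,0,-0.024,0,0,0,0.002,0,-0.027,0,0,0,0.002,0,-0.028,0,0,0,0.002,0,-0.028,0,0,0]'
python3 -m jog '[0,0,0,0,0,0,0,0,0,0,0,0,0,0,0,0,0,0,0,0,0,0,0,0,0,0,0.02,0,0,0,0,0,0.06,0,0,0,0,0,0.1,0,0,0,0,0,0.1,0,0,0]' 0.35
python3 -m jog '[-0.05,0.04,0,0,0,-0.05,-0.1,0.08,0,0,0,-0.1,-0.15,0.12,0,0,0,-0.15,-0.2,0.16,0,0,0,-0.153,-0.219,0.1637,-0.03,0,0,-0.153,-0.219,0.1637,-0.07,0,0,-0.153,-0.219,0.1637,-0.11,0,0,-0.153,-0.219,0.1637,-0.13,0,0,-0.153,-0.219,0.1637,-0.13,0,0,-0.153]'
python3 - <<'E'
from h import *
go(420.2,156.1,72,71.9)
a,d=shots(4); np.savez('t3.npz',a=a,d=d)
for y in (-.0796,.0251,.1297): seated(a,d,y)
print(*plates(a),sep='\n')
E
```

```text
clock: 14.0
eef_pos: [0.5962, 0.0253, 0.1234]
tool_rot: [0.005, 1.0, -0.0, -0.0]
ft_force: [-4.2, -1.6, 7.5]
grip_width: 0.0341
grasp_force: 61.1
clock: 14.67
eef_pos: [0.6002, 0.0255, 0.2091]
tool_rot: [0.005, 1.0, 0.0, 0.006]
ft_force: [0.8, 0.0, 0.6]
grip_width: 0.0574
grasp_force: 0.0
clock: 15.42
eef_pos: [0.4185, 0.1557, 0.0951]
tool_rot: [0.156, 0.988, -0.002, -0.003]
ft_force: [-0.3, 0.3, -0.3]
grip_width: 0.058
grasp_force: 0.0
t 15.42 p [418.5 155.7  95.1] yaw 72.0 tilt [-0.007 -0.003] w 0.058 F [-0.3  0.3 -0.3] j6 0.67
  -> [ 0.0022  0.0005 -0.0288] turn -0.0009 deg -0.1
seat -0.0796 height 57.5 slope mm over length/width -0.1 0.2
seat 0.0251 height 57.8 slope mm over length/width 0.2 0.7
seat 0.1297 height 47.8 slope mm over length/width -0.5 0.3
(array([457.6, 138.9]), np.float64(43.9), array([41.1, 19.7]), np.int32(65), array([220.4, 195.5]))
```

```bash

python3 -m jog '[0.0018,0.0005,-0.012,0,0,0,0.0018,0.0005,-0.022,0,0,0,0.0018,0.0005,-0.028,0,0,0,0.0018,0.0005,-0.028,0,0,0]'
python3 -m jog '[0,0,0,0,0,0,0,0,0,0,0,0,0,0,0,0,0,0,0,0,0,0,0,0,0,0,0,0,0,0,0,0,0,0,0,0,0,0,0,0,0,0]' -1
python3 - <<'E'
from h import *
go(595.5,129.7,160,89.45)
E
```

```text
clock: 15.95
eef_pos: [0.4223, 0.1563, 0.0749]
tool_rot: [0.157, 0.988, -0.001, -0.001]
ft_force: [0.8, -0.1, 0.1]
grip_width: 0.0578
grasp_force: 0.0
clock: 16.53
eef_pos: [0.423, 0.1567, 0.0763]
tool_rot: [0.157, 0.988, -0.0, 0.0]
ft_force: [-1.6, -1.6, 6.8]
grip_width: 0.0336
grasp_force: 59.7
t 16.53 p [423.  156.7  76.3] yaw 71.9 tilt [ 0. -0.] w 0.0336 F [-1.6 -1.6  6.8] j6 0.67
  -> [ 0.2156 -0.0337  0.1046] turn 0.1528 deg 17.5
```

```bash

python3 -m jog '[0,0,0.025,0,0,0,0,0,0.06,0,0,0,0.03,0,0.1,0,0,0.02,0.07,-0.01,0.105,0,0,0.06,0.11,-0.02,0.105,0,0,0.1,0.15,-0.025,0.105,0,0,0.14,0.19,-0.0337,0.105,0,0,0.1528,0.218,-0.0337,0.105,0,0,0.1528,0.218,-0.0337,0.1,0,0,0.1528,0.218,-0.0337,0.09,0,0,0.1528]'
python3 -m jog '[0,0,0,0,0,0,0,0,0,0,0,0,0,0,0,0,0,0]'
python3 - <<'E'
from h import *
go(597.5,129.7,125,89.45)
E
```

```text
clock: 17.37
eef_pos: [0.5988, 0.1297, 0.1477]
tool_rot: [0.005, 1.0, 0.0, 0.001]
ft_force: [-1.1, -1.0, -0.1]
grip_width: 0.0334
grasp_force: 59.9
clock: 17.62
eef_pos: [0.5961, 0.13, 0.1476]
tool_rot: [0.004, 1.0, -0.0, -0.001]
ft_force: [1.0, 0.9, -1.2]
grip_width: 0.0335
grasp_force: 59.9
t 17.62 p [596.1 130.  147.6] yaw 89.5 tilt [-0.002 -0.   ] w 0.0335 F [ 1.   0.9 -1.2] j6 0.22
  -> [ 0.0018 -0.0004 -0.0283] turn -0.0004 deg -0.0
```

```bash

python3 -m jog '[0.0018,0,-0.01,0,0,0,0.0018,0,-0.018,0,0,0,0.0018,0,-0.024,0,0,0,0.0018,0,-0.027,0,0,0,0.0018,0,-0.028,0,0,0,0.0018,0,-0.028,0,0,0]'
python3 -m jog '[0,0,0,0,0,0,0,0,0,0,0,0,0,0,0,0,0,0,0,0,0,0,0,0,0,0,0.02,0,0,0,0,0,0.06,0,0,0,0,0,0.1,0,0,0,0,0,0.1,0,0,0]' 0.35
python3 -m jog '[-0.05,0,0,0,0,0,-0.1,0,0,0,0,0,-0.15,0,0,0,0,0,-0.2,0,0,0,0,0,-0.2,0,0,0,0,0,-0.2,0,0,0,0,0]' -0.3
cat >> h.py <<'E'
def clips(d):
    W=cloud('top',d)
    for y in (.13,.025,-.08):
        s=(W[...,0]>.615)&(W[...,0]<.698)&(abs(W[...,1]-y)<.052)
        k=s&(W[...,2]>.094)&(W[...,2]<.108); p=s&(W[...,2]>.079)&(W[...,2]<.089)&(abs(W[...,1]-y)<.015)&(W[...,0]>.655)
        a=W[k].mean(0)*1000; b=np.array([668,y*1000]); 
        print('clip',y,k.sum(),a.round(1),'ang',np.degrees(np.arctan2((a[1]-b[1]),-(a[0]-b[0]))).round(1))
E
python3 - <<'E'
from h import *
go(672,164.5,159,89.45)
a,d=shots(4); np.savez('t4.npz',a=a,d=d)
for y in (-.0796,.0251,.1297): seated(a,d,y)
clips(d)
save('p3',a.astype(np.uint8),(205,110,305,180),6)
E
```

```text
clock: 18.12
eef_pos: [0.5981, 0.1298, 0.1264]
tool_rot: [0.005, 1.0, -0.0, -0.001]
ft_force: [-4.1, -0.8, 6.4]
grip_width: 0.033
grasp_force: 60.8
clock: 18.78
eef_pos: [0.6022, 0.1305, 0.2126]
tool_rot: [0.005, 1.0, 0.001, 0.006]
ft_force: [1.4, -0.6, 1.0]
grip_width: 0.0575
grasp_force: 0.0
clock: 19.28
eef_pos: [0.436, 0.1294, 0.2051]
tool_rot: [0.004, 1.0, -0.0, -0.001]
ft_force: [-0.1, 0.1, -0.0]
grip_width: 0.0297
grasp_force: 0.0
t 19.28 p [436.  129.4 205.1] yaw 89.5 tilt [-0.002 -0.001] w 0.0297 F [-0.1  0.1 -0. ] j6 0.3
  -> [ 0.295   0.0439 -0.0576] turn -0.0006 deg -0.1
seat -0.0796 height 57.7 slope mm over length/width 0.0 0.6
seat 0.0251 height 57.6 slope mm over length/width 0.0 -0.1
seat 0.1297 height 57.7 slope mm over length/width -0.4 0.3
clip 0.13 28 [672.9 164.6  98.6] ang 98.0
clip 0.025 26 [668.9  60.   99.3] ang 91.5
clip -0.08 26 [674.8 -45.3  99.3] ang 101.1
```

View pics/p3.png

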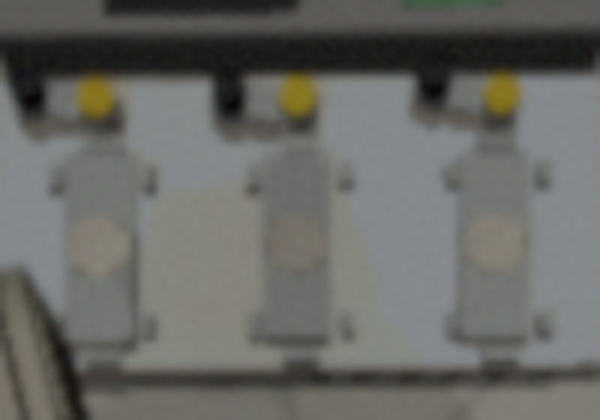

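```bash

python3 -m jog '[0.05,0.01,0,0,0,0,0.1,0.02,0,0,0,0,0.15,0.03,0,0,0,0,0.2,0.0439,0,0,0,0,0.25,0.0439,0,0,0,0,0.295,0.0439,0,0,0,0,0.295,0.0439,-0.02,0,0,0,0.295,0.0439,-0.02,0,0,0]'
python3 - <<'E'
from h import *
go(672,164.5,159,89.45)
E
```

```text
clock: 20.15
eef_pos: [0.677, 0.1642, 0.1846]
tool_rot: [0.006, 1.0, -0.0, -0.002]
ft_force: [-1.1, 0.7, -1.5]
grip_width: 0.0299
grasp_force: 0.0
t 20.15 p [677.  164.2 184.6] yaw 89.4 tilt [-0.004 -0.001] w 0.0299 F [-1.1  0.7 -1.5] j6 0.25
  -> [-0.0062  0.0003 -0.032 ] turn 0.0008 deg 0.1
```

```bash

python3 -m jog '[-0.003,0,-0.015,0,0,0,-0.003,0,-0.028,0,0,0,-0.003,0,-0.032,0,0,0,-0.003,0,-0.032,0,0,0]'
python3 -m jog '[0,0,0,0,0,0,0,0,0,0,0,0,0,0,0,0,0,0,0,0,0,0,0,0,0,0,0,0,0,0]' -1
python3 - <<'E'
from h import *
go(672,164.5,159,89.45)
th=np.radians([98,82,66,50,35,20,8,0]); P=36*np.c_[-np.cos(th),np.sin(th)]
print(((P-P[0])/800).round(4).tolist())
E
```

```text
clock: 20.48
eef_pos: [0.6712, 0.1646, 0.1626]
tool_rot: [0.005, 1.0, -0.0, -0.002]
ft_force: [0.0, 0.2, 0.8]
grip_width: 0.03
grasp_force: 0.0
clock: 20.9
eef_pos: [0.6722, 0.1642, 0.1644]
tool_rot: [0.005, 1.0, -0.0, -0.0]
ft_force: [-1.4, -4.2, 0.0]
grip_width: 0.0145
grasp_force: 58.7
t 20.9 p [672.2 164.2 164.4] yaw 89.4 tilt [-0.    -0.001] w 0.0145 F [-1.4 -4.2  0. ] j6 0.25
  -> [-0.0003  0.0003 -0.0068] turn 0.0003 deg 0.0
[[0.0, 0.0], [-0.0125, 0.0], [-0.0246, -0.0035], [-0.0352, -0.0101], [-0.0431, -0.0188], [-0.0485, -0.0292], [-0.0508, -0.0383], [-0.0513, -0.0446]]
```

```bash

python3 -m jog '[-0.0125,0,0,0,0,0,-0.0246,-0.0035,0,0,0,0,-0.0352,-0.0101,0,0,0,0,-0.0431,-0.0188,0,0,0,0,-0.0485,-0.0292,0,0,0,0,-0.0508,-0.0383,0,0,0,0,-0.0513,-0.0446,0,0,0,0,-0.0513,-0.047,0,0,0,0,-0.0513,-0.048,0,0,0,0,-0.0513,-0.048,0,0,0,0]'
python3 - <<'E'
from h import *
go(631,128,159,89.45)
E
```

```text
clock: 21.73
eef_pos: [0.6246, 0.1356, 0.1665]
tool_rot: [0.0, 1.0, 0.009, -0.007]
ft_force: [-24.1, 19.2, 17.3]
grip_width: 0.0102
grasp_force: 59.4
t 21.73 p [624.6 135.6 166.5] yaw 90.0 tilt [-0.013  0.019] w 0.0102 F [-24.1  19.2  17.3] j6 0.21
  -> [ 0.008  -0.0095 -0.0094] turn -0.0047 deg -0.5
```

```bash

python3 -m jog '[0,0,0,0,0,0,0,0,0,0,0,0,0,0,0,0,0,0,0,0,0.03,0,0,0,0,0,0.06,0,0,0,-0.05,0,0.06,0,0,0,-0.1,0,0.06,0,0,0,-0.15,0,0.06,0,0,0,-0.2,0,0.06,0,0,0,-0.2,0,0.06,0,0,0]' -0.3
python3 - <<'E'
from h import *
go(631,128,159,89.45)
a,d=shots(4)
for y in (-.0796,.0251,.1297): seated(a,d,y)
clips(d)
save('p4',a.astype(np.uint8),(205,110,305,180),5)
E
```

```text
clock: 22.57
eef_pos: [0.4617, 0.1247, 0.2095]
tool_rot: [0.004, 1.0, -0.001, -0.006]
ft_force: [-0.7, 0.0, -1.0]
grip_width: 0.0298
grasp_force: 0.0
t 22.57 p [461.7 124.7 209.5] yaw 89.5 tilt [-0.013 -0.003] w 0.0298 F [-0.7  0.  -1. ] j6 0.27
  -> [ 0.2117  0.0042 -0.0631] turn -0.0003 deg -0.0
seat -0.0796 height 57.7 slope mm over length/width -0.1 0.3
seat 0.0251 height 57.7 slope mm over length/width -0.1 0.5
seat 0.1297 height 77.8 slope mm over length/width -23.1 50.5
clip 0.13 28 [631.4 135.5 100.6] ang 8.6
clip 0.025 26 [669.  60.  99.] ang 91.6
clip -0.08 26 [674.9 -45.3  99. ] ang 101.2
```

View pics/p4.png

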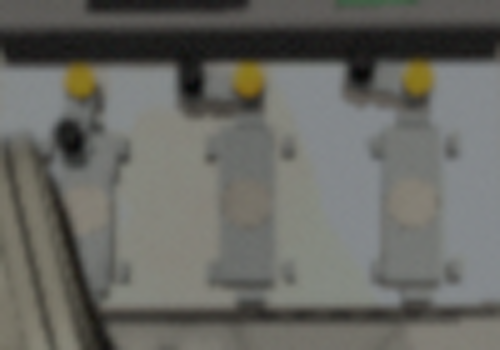

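```bash

python3 -m jog '[0.05,0.01,0,0,0,0,0.1,0.0135,0,0,0,0,0.15,0.0135,0,0,0,0,0.2,0.0135,0,0,0,0,0.2117,0.0135,0,0,0,0,0.2117,0.0135,-0.02,0,0,0,0.2117,0.0135,-0.02,0,0,0]'
python3 - <<'E'
from h import *
go(631.4,135.5,157,89.45)
E
```

```text
clock: 23.35
eef_pos: [0.6427, 0.1367, 0.1924]
tool_rot: [0.006, 1.0, -0.0, -0.001]
ft_force: [-1.8, -1.4, -2.2]
grip_width: 0.0301
grasp_force: 0.0
t 23.35 p [642.7 136.7 192.4] yaw 89.4 tilt [-0.002 -0.   ] w 0.0301 F [-1.8 -1.4 -2.2] j6 0.22
  -> [-0.0141 -0.0015 -0.0442] turn 0.0007 deg 0.1
```

```bash

python3 -m jog '[-0.013,-0.0015,0,0,0,0,-0.013,-0.0015,-0.015,0,0,0,-0.013,-0.0015,-0.03,0,0,0,-0.013,-0.0015,-0.044,0,0,0,-0.013,-0.0015,-0.044,0,0,0,-0.013,-0.0015,-0.044,0,0,0]'
python3 -m jog '[0,-0.005,0,0,0,0,0,-0.01,0,0,0,0,0,-0.015,0,0,0,0,0,-0.02,0,0,0,0,0,-0.022,0,0,0,0,0,-0.022,0,0,0,0]'
python3 - <<'E'
from h import *
go(631.4,135.5,157,89.45)
E
```

```text
clock: 23.85
eef_pos: [0.6303, 0.1359, 0.1601]
tool_rot: [0.005, 1.0, -0.0, -0.001]
ft_force: [0.0, 0.1, -0.2]
grip_width: 0.0295
grasp_force: 0.0
clock: 24.35
eef_pos: [0.63, 0.1205, 0.1616]
tool_rot: [0.004, 1.0, 0.003, -0.0]
ft_force: [-2.5, 8.6, 2.5]
grip_width: 0.03
grasp_force: 4.0
t 24.35 p [630.  120.5 161.6] yaw 89.5 tilt [-0.     0.006] w 0.03 F [-2.5  8.6  2.5] j6 0.19
  -> [ 0.0017  0.0187 -0.0058] turn -0.0008 deg -0.1
```

```bash

python3 -m jog '[0,-0.004,0,0,0,0,0,-0.006,0,0,0,0,0,-0.006,0,0,0,0,0,0.006,0,0,0,0,0,0.006,0.03,0,0,0,0,0.006,0.06,0,0,0,-0.05,-0.03,0.06,0,0,-0.06,-0.1,-0.07,0.06,0,0,-0.12,-0.15,-0.12,0.06,0,0,-0.18,-0.2,-0.17,0.06,0,0,-0.24]'
python3 -m jog '[-0.02,-0.03,0,0,0,-0.1478,-0.02,-0.06,0,0,0,-0.1478,-0.02,-0.06,0,0,0,-0.1478,-0.02,-0.06,0,0,0,-0.1478]'
python3 - <<'E'
from h import *
go(669,60,158,45)
a,d=shots(4)
for y in (-.0796,.0251,.1297): seated(a,d,y)
clips(d)
save('p5',a.astype(np.uint8),(205,110,305,180),5)
E
```

```text
clock: 25.18
eef_pos: [0.5026, 0.0139, 0.2092]
tool_rot: [0.245, 0.97, -0.001, 0.001]
ft_force: [-0.1, -0.0, 0.4]
grip_width: 0.03
grasp_force: 0.0
clock: 25.52
eef_pos: [0.4877, -0.0347, 0.2096]
tool_rot: [0.385, 0.923, -0.0, 0.001]
ft_force: [0.5, -1.1, 1.3]
grip_width: 0.0297
grasp_force: 0.0
t 25.52 p [487.7 -34.7 209.6] yaw 44.8 tilt [ 0.002 -0.001] w 0.0297 F [ 0.5 -1.1  1.3] j6 0.72
  -> [ 0.2266  0.1184 -0.0646] turn 0.002 deg 0.2
seat -0.0796 height 298.5 slope mm over length/width -4.2 15.7
seat 0.0251 height 63.5 slope mm over length/width -20.6 -31.5
seat 0.1297 height 63.0 slope mm over length/width 26.4 2.7
clip 0.13 28 [631.4 129.8 101.3] ang -0.3
clip 0.025 27 [668.7  60.1  98.8] ang 91.1
clip -0.08 26 [674.9 -45.3  99. ] ang 101.3
```

View pics/p5.png

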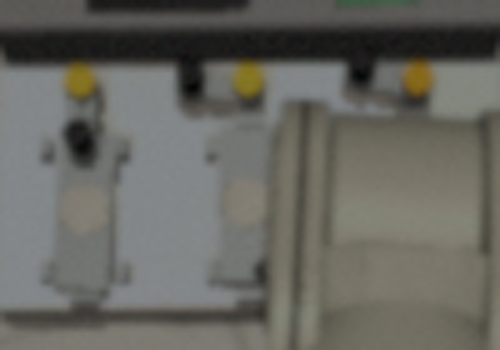

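```bash

python3 -m jog '[0.05,0.03,0,0,0,0,0.1,0.06,0,0,0,0,0.15,0.09,0,0,0,0,0.19,0.1184,0,0,0,0,0.2266,0.1184,0,0,0,0,0.2266,0.1184,0,0,0,0,0.2266,0.1184,0,0,0,0]'
python3 - <<'E'
from h import *
go(669,60,158,45)
E
```

```text
clock: 26.3
eef_pos: [0.6704, 0.0638, 0.2052]
tool_rot: [0.381, 0.925, -0.001, -0.002]
ft_force: [0.4, -0.1, -1.1]
grip_width: 0.0298
grasp_force: 0.0
t 26.3 p [670.4  63.8 205.2] yaw 45.2 tilt [-0.004 -0.001] w 0.0298 F [ 0.4 -0.1 -1.1] j6 0.88
  -> [-0.0017 -0.0048 -0.059 ] turn -0.0018 deg -0.2
```

```bash

python3 -m jog '[-0.001,-0.0044,-0.02,0,0,0,-0.001,-0.0044,-0.04,0,0,0,-0.001,-0.0044,-0.058,0,0,0,-0.001,-0.0044,-0.058,0,0,0,-0.001,-0.0044,-0.058,0,0,0]'
python3 -m jog '[-0.0053,-0.0053,0,0,0,0,-0.0181,-0.0068,0,0,0,0,-0.0289,-0.0113,0,0,0,0,-0.0383,-0.0184,0,0,0,0,-0.0454,-0.0278,0,0,0,0,-0.0499,-0.0386,0,0,0,0,-0.0514,-0.0503,0,0,0,0,-0.0514,-0.0575,0,0,0,0,-0.0514,-0.06,0,0,0,0,-0.0514,-0.06,0,0,0,0]'
python3 - <<'E'
from h import *
go(632,25,158,45)
E
```

```text
clock: 26.72
eef_pos: [0.6667, 0.0584, 0.1622]
tool_rot: [0.382, 0.924, -0.001, -0.001]
ft_force: [0.7, 0.3, 0.9]
grip_width: 0.03
grasp_force: 0.0
clock: 27.55
eef_pos: [0.6289, 0.0142, 0.1648]
tool_rot: [0.381, 0.924, 0.006, 0.001]
ft_force: [2.1, 14.5, 3.4]
grip_width: 0.0301
grasp_force: 5.9
t 27.55 p [628.9  14.2 164.8] yaw 45.2 tilt [0.006 0.011] w 0.0301 F [ 2.1 14.5  3.4] j6 0.8
  -> [ 0.0038  0.0135 -0.0085] turn -0.0016 deg -0.2
```

```bash

python3 -m jog '[0,0.0075,0,0,0,0,0,0.0075,0.02,0,0,0,0,0.0075,0.05,0,0,0,0.03,-0.03,0.055,0,0,0,0.0575,-0.0744,0.055,0,0,0,0.0575,-0.0744,0.055,0,0,0,0.0575,-0.0744,0.055,0,0,0,0.0575,-0.0744,0.055,0,0,0]'
python3 - <<'E'
from h import *
go(674.5,-45.3,160,45)
E
```

```text
clock: 28.22
eef_pos: [0.6727, -0.0502, 0.2062]
tool_rot: [0.383, 0.924, -0.0, -0.0]
ft_force: [-0.1, 0.9, 0.1]
grip_width: 0.0297
grasp_force: 0.0
t 28.22 p [672.7 -50.2 206.2] yaw 44.9 tilt [-0.001 -0.   ] w 0.0297 F [-0.1  0.9  0.1] j6 0.71
  -> [ 0.0023  0.0062 -0.0577] turn 0.0008 deg 0.1
```

```bash

python3 -m jog '[0.0023,0.0062,-0.02,0,0,0,0.0023,0.0062,-0.04,0,0,0,0.0023,0.0062,-0.059,0,0,0,0.0023,0.0062,-0.059,0,0,0,0.0023,0.0062,-0.059,0,0,0]'
python3 -m jog '[-0.0143,-0.0044,0,0,0,0,-0.0259,-0.0059,0,0,0,0,-0.0368,-0.0104,0,0,0,0,-0.0461,-0.0175,0,0,0,0,-0.0533,-0.0269,0,0,0,0,-0.0578,-0.0378,0,0,0,0,-0.0593,-0.0494,0,0,0,0,-0.0593,-0.0575,0,0,0,0,-0.0593,-0.06,0,0,0,0,-0.0593,-0.06,0,0,0,0]'
python3 - <<'E'
from h import *
go(632,-80,158,45)
E
```

```text
clock: 28.63
eef_pos: [0.6737, -0.0432, 0.1585]
tool_rot: [0.382, 0.924, -0.001, -0.001]
ft_force: [0.8, 0.2, -0.2]
grip_width: 0.0299
grasp_force: 0.0
clock: 29.47
eef_pos: [0.6292, -0.0901, 0.161]
tool_rot: [0.382, 0.924, 0.004, 0.001]
ft_force: [2.3, 8.9, 3.3]
grip_width: 0.0299
grasp_force: 3.9
t 29.47 p [629.2 -90.1 161. ] yaw 45.1 tilt [0.005 0.006] w 0.0299 F [2.3 8.9 3.3] j6 0.64
  -> [ 0.0035  0.0127 -0.0037] turn -0.0008 deg -0.1
```

```bash

python3 -m jog '[0,-0.005,0,0,0,0,0,-0.006,0,0,0,0,0,0.009,0,0,0,0,0,0.009,0.03,0,0,0,0,0.009,0.055,0,0,0,-0.05,-0.02,0.055,0,0,0,-0.1,-0.05,0.055,0,0,0,-0.15,-0.08,0.055,0,0,0,-0.2,-0.12,0.055,0,0,0,-0.25,-0.16,0.055,0,0,0]'
python3 -m jog '[-0.05,-0.05,0,0,0,0,-0.1,-0.1,0,0,0,0,-0.1,-0.1,0,0,0,0,-0.1,-0.1,0,0,0,0]'
python3 - <<'E'
from h import *
go(632,-80,158,45)
a,d=shots(4); np.savez('t6.npz',a=a,d=d)
clips(d)
print(*[x for x in plates(a)],sep='\n')
save('p6',a.astype(np.uint8),(205,110,305,180),6)
E
```

```text
clock: 30.3
eef_pos: [0.4521, -0.2007, 0.2038]
tool_rot: [0.383, 0.924, -0.001, 0.0]
ft_force: [0.6, -0.4, 1.2]
grip_width: 0.0298
grasp_force: 0.0
clock: 30.63
eef_pos: [0.37, -0.2831, 0.2039]
tool_rot: [0.386, 0.922, -0.002, -0.0]
ft_force: [0.5, -0.0, -0.7]
grip_width: 0.03
grasp_force: 0.0
t 30.63 p [ 370.  -283.1  203.9] yaw 44.6 tilt [-0.002 -0.003] w 0.03 F [ 0.5 -0.  -0.7] j6 0.14
  -> [ 0.3275  0.2539 -0.0573] turn 0.0039 deg 0.4
clip 0.13 29 [631.2 129.7 101. ] ang -0.5
clip 0.025 28 [630.9  25.1 100.5] ang 0.1
clip -0.08 30 [630.2 -79.7 100.8] ang 0.5
```

View pics/p6.png

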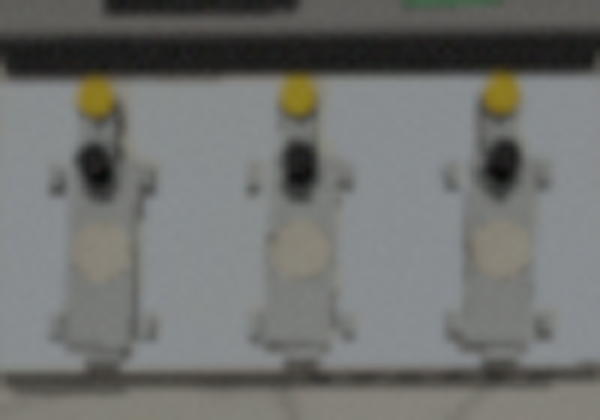

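```bash

for i in 1 2 3; do python3 -m jog '[0,0,0,0,0,0,0,0,0,0,0,0,0,0,0,0,0,0,0,0,0,0,0,0,0,0,0,0,0,0,0,0,0,0,0,0,0,0,0,0,0,0,0,0,0,0,0,0,0,0,0,0,0,0,0,0,0,0,0,0]' | head -1; done
python3 - <<'E'
from h import *
a,d=shots(4); W=cloud('top',d); clips(d)
for y in (.1297,.0251,-.0796):
    s=(W[...,0]>.55)&(W[...,0]<.612)&(abs(W[...,1]-y)<.014); P=W[s]
    A=np.c_[P[:,0]-.59,P[:,1]-y,np.ones(len(P))]; c=np.linalg.lstsq(A,P[:,2],rcond=None)[0]; print(y,(c*[100,36,1000]).round(2))
go(631,-80,205,45)
E
```

```text
clock: 31.67
clock: 32.5
clock: 33.33
clip 0.13 29 [631.3 129.7 100.7] ang -0.4
clip 0.025 28 [630.8  25.1 100.8] ang 0.1
clip -0.08 30 [630.2 -79.7 100.7] ang 0.5
0.1297 [ 1.42  0.44 58.06]
0.0251 [ 1.56 -0.76 57.92]
-0.0796 [ 0.67 -0.23 57.73]
t 33.53 p [ 374.  -279.4  203.2] yaw 45.0 tilt [ 0. -0.] w 0.03 F [ 0.6 -0.1 -0.6] j6 0.14
  -> [0.3212 0.2492 0.0023] turn -0.0001 deg -0.0
```

```bash

python3 -m jog '[0.04,0.03,0,0,0,0,0.08,0.06,0,0,0,0,0.12,0.095,0,0,0,0,0.16,0.125,0,0,0,0,0.2,0.155,0,0,0,0,0.24,0.187,0,0,0,0,0.28,0.22,0,0,0,0,0.3212,0.2492,0,0,0,0,0.3212,0.2492,0,0,0,0,0.3212,0.2492,0,0,0,0]'
python3 -m jog '[0,0,-0.01,0,0,0,0,0,-0.02,0,0,0]'
python3 - <<'E'
from h import *
go(631,-80,160,45)
E
```

```text
clock: 34.37
eef_pos: [0.6322, -0.078, 0.2018]
tool_rot: [0.381, 0.925, -0.0, -0.001]
ft_force: [-1.0, -0.1, -0.4]
grip_width: 0.0299
grasp_force: 0.0
clock: 34.53
eef_pos: [0.6303, -0.0808, 0.187]
tool_rot: [0.383, 0.924, -0.0, 0.0]
ft_force: [0.1, 1.0, -0.0]
grip_width: 0.0297
grasp_force: 0.0
t 34.53 p [630.3 -80.8 187. ] yaw 44.9 tilt [ 0. -0.] w 0.0297 F [ 0.1  1.  -0. ] j6 0.66
  -> [ 0.0009  0.001  -0.0338] turn 0.0005 deg 0.1
```

```bash

python3 -m jog '[0.0009,0.001,-0.015,0,0,0,0.0009,0.001,-0.033,0,0,0,0.0009,0.001,-0.033,0,0,0,0.0009,0.001,-0.033,0,0,0]'
python3 -m jog '[0.0068,0.0169,0,0,0,0,0.0113,0.0278,0,0,0,0,0.0184,0.0371,0,0,0,0,0.0278,0.0443,0,0,0,0,0.0386,0.0488,0,0,0,0,0.0503,0.0503,0,0,0,0,0.0581,0.0496,0,0,0,0,0.0581,0.0496,0,0,0,0,0.0581,0.0496,0,0,0,0]'
python3 -m jog '[-0.004,-0.004,0,0,0,0,-0.004,-0.004,0.02,0,0,0,-0.004,-0.004,0.055,0,0,0,-0.025,0.04,0.055,0,0,0,-0.051,0.082,0.055,0,0,0,-0.051,0.082,0.055,0,0,0,-0.051,0.082,0.055,0,0,0,-0.051,0.082,0.055,0,0,0]'
python3 - <<'E'
from h import *
go(631,25,160,45)
a,d=shots(3); clips(d)
E
```

```text
clock: 34.87
eef_pos: [0.6298, -0.0803, 0.1597]
tool_rot: [0.383, 0.924, -0.0, -0.002]
ft_force: [-0.4, -0.6, -0.0]
grip_width: 0.0302
grasp_force: 0.0
clock: 35.62
eef_pos: [0.679, -0.0395, 0.1613]
tool_rot: [0.383, 0.924, 0.0, 0.001]
ft_force: [0.3, 0.8, -0.2]
grip_width: 0.0298
grasp_force: 0.0
clock: 36.28
eef_pos: [0.6374, 0.026, 0.2054]
tool_rot: [0.382, 0.924, 0.0, 0.001]
ft_force: [-0.7, 0.0, 0.4]
grip_width: 0.0298
grasp_force: 0.0
t 36.28 p [637.4  26.  205.4] yaw 45.0 tilt [ 0.001 -0.   ] w 0.0298 F [-0.7  0.   0.4] j6 0.83
  -> [-0.0081 -0.0012 -0.0568] turn -0.0003 deg -0.0
clip 0.13 29 [631.2 129.7 100.9] ang -0.5
clip 0.025 0 [nan nan nan] ang nan
clip -0.08 0 [nan nan nan] ang nanh.py:67: RuntimeWarning: Mean of empty slice.
  a=W[k].mean(0)*1000; b=np.array([668,y*1000]);
  ret = um.true_divide(
```

Clip 3 pushed freely; same for clip 2, then hop to clip 1.

```bash

python3 -m jog '[-0.008,-0.001,-0.01,0,0,0,-0.008,-0.001,-0.03,0,0,0,-0.008,-0.001,-0.056,0,0,0,-0.008,-0.001,-0.056,0,0,0,-0.008,-0.001,-0.056,0,0,0]'
python3 -m jog '[0.0068,0.0169,0,0,0,0,0.0113,0.0278,0,0,0,0,0.0184,0.0371,0,0,0,0,0.0278,0.0443,0,0,0,0,0.0386,0.0488,0,0,0,0,0.0503,0.0503,0,0,0,0,0.0581,0.0496,0,0,0,0,0.0581,0.0496,0,0,0,0,0.0581,0.0496,0,0,0,0]'
python3 -m jog '[-0.004,-0.004,0,0,0,0,-0.004,-0.004,0.02,0,0,0,-0.004,-0.004,0.055,0,0,0,-0.03,0.04,0.055,0,0,0,-0.058,0.082,0.055,0,0,0,-0.058,0.082,0.055,0,0,0,-0.058,0.082,0.055,0,0,0,-0.058,0.082,0.055,0,0,0]'
python3 - <<'E'
from h import *
go(631,129.7,160,45)
E
```

```text
clock: 36.85
eef_pos: [0.6303, 0.0243, 0.1586]
tool_rot: [0.383, 0.924, -0.001, -0.002]
ft_force: [-0.3, 0.1, 0.3]
grip_width: 0.0299
grasp_force: 0.0
clock: 37.6
eef_pos: [0.6784, 0.0652, 0.1608]
tool_rot: [0.383, 0.924, 0.001, 0.001]
ft_force: [-0.4, -0.2, -0.1]
grip_width: 0.0296
grasp_force: 0.0
clock: 38.27
eef_pos: [0.6309, 0.1304, 0.2045]
tool_rot: [0.382, 0.924, 0.0, 0.0]
ft_force: [0.4, -0.7, -0.4]
grip_width: 0.0298
grasp_force: 0.0
t 38.27 p [630.9 130.4 204.5] yaw 45.0 tilt [ 0.001 -0.   ] w 0.0298 F [ 0.4 -0.7 -0.4] j6 0.99
  -> [ 0.0002 -0.0009 -0.0556] turn -0.0003 deg -0.0
```

```bash

python3 -m jog '[0,-0.0009,-0.015,0,0,0,0,-0.0009,-0.035,0,0,0,0,-0.0009,-0.056,0,0,0,0,-0.0009,-0.056,0,0,0,0,-0.0009,-0.056,0,0,0]'
python3 -m jog '[0.0068,0.0169,0,0,0,0,0.0113,0.0278,0,0,0,0,0.0184,0.0371,0,0,0,0,0.0278,0.0443,0,0,0,0,0.0386,0.0488,0,0,0,0,0.0503,0.0503,0,0,0,0,0.0581,0.0496,0,0,0,0,0.0581,0.0496,0,0,0,0,0.0581,0.0496,0,0,0,0]'
python3 -m jog '[-0.004,-0.004,0,0,0,0,-0.004,-0.004,0.02,0,0,0,-0.004,-0.004,0.055,0,0,0,-0.05,0.01,0.055,0,0,0.06,-0.1,0.02,0.055,0,0,0.12,-0.15,0.04,0.055,0,0,0.18,-0.2,0.06,0.055,0,0,0.24,-0.25,0.07,0.055,0,0,0.3,-0.3,0.08,0.055,0,0,0.36,-0.3,0.08,0.055,0,0,0.388]'
python3 - <<'E'
from h import *
go(595,129.7,160,89.45)
a,d=shots(4); np.savez('t7.npz',a=a,d=d); clips(d)
for y in (-.0796,.0251,.1297): seated(a,d,y)
save('p7',a.astype(np.uint8),(140,110,450,240),2.5)
E
```

```text
clock: 38.68
eef_pos: [0.6307, 0.1284, 0.158]
tool_rot: [0.383, 0.924, -0.001, -0.001]
ft_force: [0.0, 0.4, 1.3]
grip_width: 0.0298
grasp_force: 0.0
clock: 39.43
eef_pos: [0.6784, 0.169, 0.1599]
tool_rot: [0.383, 0.924, 0.0, 0.001]
ft_force: [-0.9, 0.4, 0.0]
grip_width: 0.0301
grasp_force: 0.0
clock: 40.27
eef_pos: [0.4283, 0.2323, 0.2019]
tool_rot: [0.0, 1.0, -0.002, -0.005]
ft_force: [-0.8, -0.5, -0.6]
grip_width: 0.0297
grasp_force: 0.0
t 40.27 p [428.3 232.3 201.9] yaw 90.0 tilt [-0.009 -0.003] w 0.0297 F [-0.8 -0.5 -0.6] j6 0.5
  -> [ 0.2083 -0.1282 -0.0524] turn -0.0048 deg -0.6
clip 0.13 29 [675.5 164.1  99.4] ang 102.4
clip 0.025 26 [677.9  58.5  99. ] ang 106.4
clip -0.08 28 [677.9 -46.   99.3] ang 106.2
seat -0.0796 height 57.4 slope mm over length/width 0.7 -0.6
seat 0.0251 height 57.8 slope mm over length/width -0.2 0.2
seat 0.1297 height 57.9 slope mm over length/width 0.1 -0.1
```

View pics/p7.png

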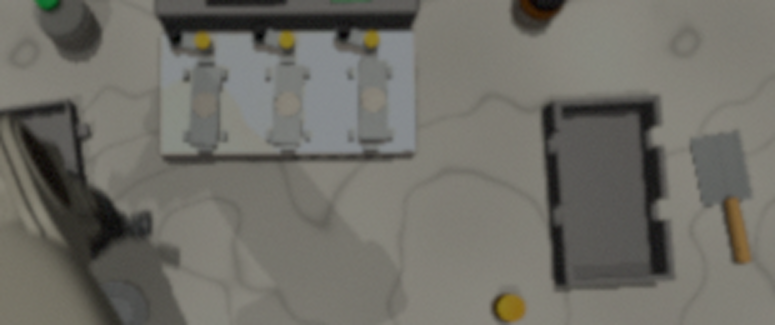

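```bash

python3 -m jog '[0.04,-0.025,0,0,0,0,0.08,-0.05,0,0,0,0,0.12,-0.075,0,0,0,0,0.16,-0.1,0,0,0,0,0.2,-0.1282,0,0,0,0,0.2083,-0.1282,0,0,0,0,0.2083,-0.1282,-0.03,0,0,0,0.2083,-0.1282,-0.05,0,0,0,0.2083,-0.1282,-0.05,0,0,0,0.2083,-0.1282,-0.05,0,0,0]' 0.3
python3 - <<'E'
from h import *
go(595,129.7,119,89.45)
E
```

```text
clock: 41.3
eef_pos: [0.6043, 0.1301, 0.162]
tool_rot: [0.006, 1.0, -0.0, -0.001]
ft_force: [-0.3, 0.1, 0.4]
grip_width: 0.0554
grasp_force: 0.0
t 41.3 p [604.3 130.1 162. ] yaw 89.3 tilt [-0.002 -0.001] w 0.0554 F [-0.3  0.1  0.4] j6 0.22
  -> [-0.0116 -0.0005 -0.0538] turn 0.0009 deg 0.1
```

```bash

python3 -m jog '[-0.0116,-0.0005,-0.02,0,0,0,-0.0116,-0.0005,-0.04,0,0,0,-0.0116,-0.0005,-0.0538,0,0,0,-0.0116,-0.0005,-0.0538,0,0,0,-0.0116,-0.0005,-0.0538,0,0,0]'
python3 -m jog '[0,0,0,0,0,0,0,0,0,0,0,0,0,0,0,0,0,0,0,0,0,0,0,0,0,0,0,0,0,0,0,0,0,0,0,0,0,0,0,0,0,0]' -1
python3 -m jog '[0,0,0.02,0,0,0,0,0,0.04,0,0,0,0,0,0.06,0,0,0,0,0,0.09,0,0,0,0,0,0.09,0,0,0,0,0,0.09,0,0,0]'
python3 - <<'E'
from h import *
go(542.5,-376,200,1.9)
E
```

```text
clock: 41.72
eef_pos: [0.5953, 0.1307, 0.1206]
tool_rot: [0.005, 1.0, 0.0, 0.0]
ft_force: [0.3, 0.4, -0.1]
grip_width: 0.0556
grasp_force: 0.0
clock: 42.3
eef_pos: [0.5961, 0.1308, 0.122]
tool_rot: [0.005, 1.0, 0.0, 0.002]
ft_force: [-0.7, -0.4, 6.9]
grip_width: 0.0342
grasp_force: 60.4
clock: 42.8
eef_pos: [0.5959, 0.1308, 0.1938]
tool_rot: [0.005, 1.0, 0.0, 0.002]
ft_force: [-0.2, -0.4, -1.1]
grip_width: 0.034
grasp_force: 61.1
t 42.8 p [595.9 130.8 193.8] yaw 89.5 tilt [0.004 0.001] w 0.034 F [-0.2 -0.4 -1.1] j6 0.23
  -> [-0.0667 -0.6335  0.0078] turn -0.7642 deg -87.6
```

```bash

python3 -m jog '[0,-0.02,0.01,0,0,-0.04,0,-0.055,0.02,0,0,-0.08,-0.01,-0.09,0.02,0,0,-0.12,-0.02,-0.13,0.02,0,0,-0.16,-0.025,-0.17,0.02,0,0,-0.21,-0.03,-0.21,0.02,0,0,-0.26,-0.035,-0.25,0.02,0,0,-0.31,-0.04,-0.29,0.02,0,0,-0.36,-0.045,-0.33,0.02,0,0,-0.41,-0.05,-0.37,0.02,0,0,-0.46]'
python3 -m jog '[-0.005,-0.04,0,0,0,-0.05,-0.01,-0.08,0,0,0,-0.1,-0.015,-0.12,0,0,0,-0.15,-0.0167,-0.16,0,0,0,-0.2,-0.0167,-0.2,0,0,0,-0.25,-0.0167,-0.235,0,0,0,-0.304,-0.0167,-0.2635,0,0,0,-0.304,-0.0167,-0.2635,0,0,0,-0.304,-0.0167,-0.2635,-0.02,0,0,-0.304,-0.0167,-0.2635,-0.03,0,0,-0.304]'
python3 - <<'E'
from h import *
go(542.5,-376,82,1.9)
E
```

```text
clock: 43.63
eef_pos: [0.5536, -0.1667, 0.2064]
tool_rot: [0.45, 0.893, -0.0, -0.001]
ft_force: [0.2, -0.3, -1.1]
grip_width: 0.0342
grasp_force: 61.1
clock: 44.47
eef_pos: [0.5405, -0.3759, 0.1813]
tool_rot: [0.695, 0.719, -0.0, -0.002]
ft_force: [0.2, 1.1, -1.1]
grip_width: 0.034
grasp_force: 61.1
t 44.47 p [ 540.5 -375.9  181.3] yaw 1.9 tilt [-0.003  0.002] w 0.034 F [ 0.2  1.1 -1.1] j6 0.93
  -> [ 0.0024 -0.0002 -0.1242] turn 0.0001 deg 0.0
```

```bash

python3 -m jog '[0.0024,0,-0.03,0,0,0,0.0024,0,-0.06,0,0,0,0.0024,0,-0.09,0,0,0,0.0024,0,-0.11,0,0,0,0.0024,0,-0.12,0,0,0,0.0024,0,-0.126,0,0,0,0.0024,0,-0.129,0,0,0,0.0024,0,-0.129,0,0,0]'
python3 - <<'E'
from h import *
go(542.5,-376,77,1.9)
E
```

```text
clock: 45.13
eef_pos: [0.5418, -0.3749, 0.0857]
tool_rot: [0.695, 0.719, -0.0, -0.001]
ft_force: [-15.9, 7.1, 24.5]
grip_width: 0.0336
grasp_force: 74.1
t 45.13 p [ 541.8 -374.9   85.7] yaw 2.0 tilt [-0.001  0.001] w 0.0336 F [-15.9   7.1  24.5] j6 0.93
  -> [ 0.0008 -0.0014 -0.0109] turn -0.0008 deg -0.1
```

```bash

python3 -m jog '[0,0,0.02,0,0,0,0,-0.001,0.03,0,0,0,-0.0225,-0.001,0.03,0,0,0,-0.0225,-0.001,0.03,0,0,0]'
python3 -m jog '[0,0,-0.01,0,0,0,0,0,-0.02,0,0,0,0,0,-0.026,0,0,0,0,0,-0.03,0,0,0,0,0,-0.03,0,0,0]'
python3 - <<'E'
from h import *
go(524,-376.5,77,1.9)
E
```

```text
clock: 45.47
eef_pos: [0.5237, -0.3766, 0.1052]
tool_rot: [0.695, 0.719, -0.001, -0.001]
ft_force: [-0.6, 0.8, -1.5]
grip_width: 0.0339
grasp_force: 68.5
clock: 45.88
eef_pos: [0.5252, -0.3764, 0.0789]
tool_rot: [0.695, 0.719, -0.0, -0.001]
ft_force: [-0.7, -0.6, -0.4]
grip_width: 0.0339
grasp_force: 68.5
t 45.88 p [ 525.2 -376.4   78.9] yaw 2.0 tilt [-0.002  0.002] w 0.0339 F [-0.7 -0.6 -0.4] j6 0.91
  -> [-0.0015 -0.0001 -0.0024] turn -0.0004 deg -0.1
```

```bash

python3 -m jog '[0,0,-0.002,0,0,0,0,0,-0.004,0,0,0,0,0,-0.004,0,0,0]'
python3 -m jog '[0,0,0,0,0,0,0,0,0,0,0,0,0,0,0,0,0,0,0,0,0.02,0,0,0,0,0,0.06,0,0,0,0,0,0.1,0,0,0,0,0,0.14,0,0,0,0,0,0.16,0,0,0,0,0,0.16,0,0,0]' 0.15
python3 - <<'E'
from h import *
go(595,25.1,205,89.45)
E
```

```text
clock: 46.13
eef_pos: [0.5258, -0.3771, 0.0782]
tool_rot: [0.695, 0.719, 0.0, 0.0]
ft_force: [-0.8, 0.7, 0.9]
grip_width: 0.0336
grasp_force: 69.0
clock: 46.88
eef_pos: [0.5276, -0.3786, 0.2118]
tool_rot: [0.695, 0.719, 0.001, 0.005]
ft_force: [1.6, 0.6, 1.4]
grip_width: 0.0487
grasp_force: 0.0
t 46.88 p [ 527.6 -378.6  211.8] yaw 1.9 tilt [ 0.009 -0.006] w 0.0487 F [1.6 0.6 1.4] j6 0.91
  -> [ 0.0843  0.5046 -0.0085] turn 0.7638 deg 87.5
```

```bash

python3 -m jog '[0.01,0.05,0,0,0,0.06,0.02,0.1,0,0,0,0.12,0.03,0.15,0,0,0,0.18,0.04,0.2,0,0,0,0.24,0.05,0.25,0,0,0,0.3,0.06,0.3,0,0,0,0.36,0.07,0.35,0,0,0,0.42,0.08,0.4,0,0,0,0.48,0.0843,0.45,0,0,0,0.54,0.0843,0.5046,0,0,0,0.6]' 0.3
python3 -m jog '[0,0,0,0,0,0.06,0,0,0,0,0,0.12,0,0,0,0,0,0.1638,0,0,-0.03,0,0,0.1638,0,0,-0.05,0,0,0.1638,0,0,-0.05,0,0,0.1638]'
python3 - <<'E'
from h import *
go(595,25.1,119,89.45)
a,d=shots(3); W=cloud('top',d); Z=W[...,2]
s=(W[...,0]>.39)&(W[...,0]<.57)&(abs(W[...,1]+.377)<.05)
for x in np.arange(.39,.58,.01): 
    q=s&(abs(W[...,0]-x)<.005); print(round(x,2),(np.nanmedian(Z[q])*1000).round(1),end=' ')
q=s&(Z>.0095)&(Z<.02); print(W[q].mean(0)*1000, q.sum())
E
```

```text
clock: 47.72
eef_pos: [0.5929, 0.0264, 0.2045]
tool_rot: [0.165, 0.986, -0.0, -0.0]
ft_force: [0.2, 0.1, 0.5]
grip_width: 0.0554
grasp_force: 0.0
clock: 48.22
eef_pos: [0.59, 0.0246, 0.161]
tool_rot: [0.005, 1.0, -0.0, -0.004]
ft_force: [-1.1, -0.6, -0.7]
grip_width: 0.0556
grasp_force: 0.0
t 48.22 p [590.   24.6 161. ] yaw 89.5 tilt [-0.009 -0.   ] w 0.0556 F [-1.1 -0.6 -0.7] j6 0.05
  -> [ 0.0063  0.0006 -0.0525] turn -0.0001 deg -0.0
0.39 5.2 0.4 5.2 0.41 5.1 0.42 5.2 0.43 5.2 0.44 5.6 0.45 5.4 0.46 5.1 0.47 5.1 0.48 5.3 0.49 5.2 0.5 5.1 0.51 12.7 0.52 13.6 0.53 13.2 0.54 12.9 0.55 4.9 0.56 5.2 0.57 5.4 [ 525.03487254 -376.75594394   13.37048641] 322
```

```bash

python3 -m jog '[0.005,0.0006,-0.02,0,0,0,0.005,0.0006,-0.04,0,0,0,0.005,0.0006,-0.0525,0,0,0,0.005,0.0006,-0.0525,0,0,0,0.005,0.0006,-0.0525,0,0,0]'
python3 -m jog '[0,0,0,0,0,0,0,0,0,0,0,0,0,0,0,0,0,0,0,0,0,0,0,0,0,0,0,0,0,0,0,0,0,0,0,0,0,0,0,0,0,0]' -1
python3 -m jog '[0,0,0.02,0,0,0,0,0,0.04,0,0,0,0,0,0.06,0,0,0,0,0,0.09,0,0,0,0,0,0.11,0,0,0,0,0,0.11,0,0,0]'
python3 - <<'E'
from h import *
go(431,-380,205,1.9)
E
```

```text
clock: 48.78
eef_pos: [0.5968, 0.025, 0.1239]
tool_rot: [0.005, 1.0, -0.0, -0.0]
ft_force: [-0.2, 0.3, 0.3]
grip_width: 0.0558
grasp_force: 0.0
clock: 49.37
eef_pos: [0.5978, 0.0251, 0.1256]
tool_rot: [0.005, 1.0, 0.0, 0.002]
ft_force: [-1.6, -0.2, 6.1]
grip_width: 0.0334
grasp_force: 60.2
clock: 49.87
eef_pos: [0.5989, 0.0252, 0.216]
tool_rot: [0.005, 1.0, 0.0, 0.004]
ft_force: [0.4, -0.7, 0.1]
grip_width: 0.0336
grasp_force: 60.5
t 49.87 p [598.9  25.2 216. ] yaw 89.5 tilt [0.008 0.   ] w 0.0336 F [ 0.4 -0.7  0.1] j6 0.05
  -> [-0.2099 -0.5065 -0.0138] turn -0.764 deg -87.6
```

```bash

python3 -m jog '[-0.005,-0.015,0,0,0,-0.04,-0.015,-0.04,0,0,0,-0.08,-0.03,-0.075,0,0,0,-0.12,-0.045,-0.11,0,0,0,-0.17,-0.06,-0.145,0,0,0,-0.22,-0.075,-0.18,0,0,0,-0.27,-0.09,-0.215,0,0,0,-0.32,-0.105,-0.25,0,0,0,-0.37,-0.12,-0.285,0,0,0,-0.42,-0.135,-0.32,0,0,0,-0.47]'
python3 -m jog '[-0.015,-0.035,0,0,0,-0.05,-0.03,-0.07,0,0,0,-0.1,-0.045,-0.105,0,0,0,-0.15,-0.06,-0.14,0,0,0,-0.2,-0.073,-0.17,0,0,0,-0.25,-0.073,-0.1865,0,0,0,-0.294,-0.073,-0.1865,-0.03,0,0,-0.294,-0.073,-0.1865,-0.05,0,0,-0.294,-0.073,-0.1865,-0.05,0,0,-0.294]'
python3 - <<'E'
from h import *
go(431,-380,81.5,1.9)
E
```

```text
clock: 50.7
eef_pos: [0.4876, -0.2319, 0.2105]
tool_rot: [0.459, 0.888, -0.0, -0.001]
ft_force: [0.2, -0.4, -0.1]
grip_width: 0.0334
grasp_force: 60.4
clock: 51.45
eef_pos: [0.428, -0.3787, 0.1668]
tool_rot: [0.696, 0.718, -0.0, -0.004]
ft_force: [0.3, 0.9, -2.0]
grip_width: 0.0334
grasp_force: 60.4
t 51.45 p [ 428.  -378.7  166.8] yaw 1.8 tilt [-0.007  0.006] w 0.0334 F [ 0.3  0.9 -2. ] j6 0.81
  -> [ 0.0037 -0.0017 -0.1067] turn 0.0005 deg 0.1
```

```bash

python3 -m jog '[0.0037,-0.001,-0.03,0,0,0,0.0037,-0.001,-0.06,0,0,0,0.0037,-0.001,-0.085,0,0,0,0.0037,-0.001,-0.1,0,0,0,0.0037,-0.001,-0.106,0,0,0,0.0037,-0.001,-0.108,0,0,0,0.0037,-0.001,-0.108,0,0,0]'
python3 - <<'E'
from h import *
go(431,-380,81.5,1.9)
E
```

```text
clock: 52.03
eef_pos: [0.4337, -0.3808, 0.0856]
tool_rot: [0.695, 0.719, 0.0, 0.0]
ft_force: [0.4, -1.0, -0.2]
grip_width: 0.0333
grasp_force: 60.5
t 52.03 p [ 433.7 -380.8   85.6] yaw 1.9 tilt [0. 0.] w 0.0333 F [ 0.4 -1.  -0.2] j6 0.82
  -> [-0.0033  0.001  -0.0051] turn -0.0002 deg -0.0
```

```bash

python3 -m jog '[0,0,-0.003,0,0,0,0,0,-0.006,0,0,0,0,0,-0.007,0,0,0,0,0,-0.007,0,0,0]'
python3 -m jog '[0,0,0,0,0,0,0,0,0,0,0,0,0,0,0,0,0,0,0,0,0.02,0,0,0,0,0,0.06,0,0,0,0,0,0.1,0,0,0,0,0,0.14,0,0,0,0,0,0.16,0,0,0,0,0,0.16,0,0,0]' 0.15
python3 -m jog '[0.02,0.04,0,0,0,0.06,0.045,0.08,0,0,0,0.12,0.07,0.12,0,0,0,0.18,0.09,0.16,0,0,0,0.24,0.11,0.2,0,0,0,0.3,0.13,0.24,0,0,0,0.36,0.15,0.28,0,0,0,0.42,0.17,0.31,0,0,0,0.48,0.19,0.34,0,0,0,0.54,0.2,0.37,0,0,0,0.6]' 0.3
python3 -m jog '[0,0,0,0,0,0.06,0,0,0,0,0,0.12,0,0,-0.01,0,0,0.164,0,0,-0.04,0,0,0.164,0,0,-0.04,0,0,0.164,0,0,-0.04,0,0,0.164]'
python3 - <<'E'
from h import *
go(595,-79.6,119,89.45)
a,d=shots(3); W=cloud('top',d); Z=W[...,2]
s=(W[...,0]>.38)&(W[...,0]<.57)&(abs(W[...,1]+.378)<.05)
for x in np.arange(.39,.58,.01): 
    q=s&(abs(W[...,0]-x)<.005); print(round(x,2),(np.nanmedian(Z[q])*1000).round(1),end=' ')
seated(a,d,-.0796)
E
```

```text
clock: 52.37
eef_pos: [0.4343, -0.3815, 0.0816]
tool_rot: [0.695, 0.719, 0.0, 0.002]
ft_force: [-0.3, 0.4, 4.0]
grip_width: 0.0334
grasp_force: 61.1
clock: 53.12
eef_pos: [0.4353, -0.3826, 0.2129]
tool_rot: [0.695, 0.719, 0.0, 0.005]
ft_force: [-0.4, -0.7, -0.1]
grip_width: 0.0495
grasp_force: 0.0
clock: 53.95
eef_pos: [0.5945, -0.0832, 0.2065]
tool_rot: [0.165, 0.986, 0.0, -0.0]
ft_force: [1.0, -0.5, -0.6]
grip_width: 0.0554
grasp_force: 0.0
clock: 54.45
eef_pos: [0.5918, -0.0846, 0.1735]
tool_rot: [0.005, 1.0, 0.0, -0.003]
ft_force: [0.8, -0.8, 0.8]
grip_width: 0.0552
grasp_force: 0.0
t 54.45 p [591.8 -84.6 173.5] yaw 89.4 tilt [-0.006  0.001] w 0.0552 F [ 0.8 -0.8  0.8] j6 -0.13
  -> [ 0.004   0.0063 -0.0681] turn 0.0001 deg 0.0
0.39 5.5 0.4 5.5 0.41 5.1 0.42 13.2 0.43 13.3 0.44 13.2 0.45 12.8 0.46 5.1 0.47 5.0 0.48 5.1 0.49 5.1 0.5 5.3 0.51 12.7 0.52 13.0 0.53 13.1 0.54 12.8 0.55 4.9 0.56 5.1 0.57 5.0 seat -0.0796 height 549.4 slope mm over length/width -42.2 2.0
```

```bash

python3 -m jog '[0.003,0.0063,-0.02,0,0,0,0.003,0.0063,-0.045,0,0,0,0.003,0.0063,-0.07,0,0,0,0.003,0.0063,-0.0705,0,0,0,0.003,0.0063,-0.0705,0,0,0]'
python3 -m jog '[0,0,0,0,0,0,0,0,0,0,0,0,0,0,0,0,0,0,0,0,0,0,0,0,0,0,0,0,0,0,0,0,0,0,0,0,0,0,0,0,0,0]' -1
python3 -m jog '[0,0,0.02,0,0,0,0,0,0.04,0,0,0,0,0,0.06,0,0,0,0,0,0.09,0,0,0,0,0,0.11,0,0,0,0,0,0.11,0,0,0]'
python3 - <<'E'
from h import *
go(525.5,-376.8,205,1.9)
E
```

```text
clock: 55.02
eef_pos: [0.5954, -0.0799, 0.1192]
tool_rot: [0.005, 1.0, 0.0, -0.001]
ft_force: [0.4, -0.3, 0.3]
grip_width: 0.0554
grasp_force: 0.0
clock: 55.6
eef_pos: [0.597, -0.0802, 0.1217]
tool_rot: [0.005, 1.0, -0.0, 0.002]
ft_force: [-1.5, -1.0, 6.7]
grip_width: 0.0339
grasp_force: 60.7
clock: 56.1
eef_pos: [0.5982, -0.0801, 0.2122]
tool_rot: [0.005, 1.0, -0.0, 0.004]
ft_force: [0.4, 0.2, 0.5]
grip_width: 0.0339
grasp_force: 60.0
t 56.1 p [598.2 -80.1 212.2] yaw 89.5 tilt [ 0.009 -0.001] w 0.0339 F [0.4 0.2 0.5] j6 -0.12
  -> [-0.0909 -0.3709 -0.009 ] turn -0.764 deg -87.6
```

```bash

python3 -m jog '[-0.005,-0.02,0,0,0,-0.05,-0.015,-0.05,0,0,0,-0.1,-0.025,-0.08,0,0,0,-0.15,-0.035,-0.11,0,0,0,-0.2,-0.04,-0.14,0,0,0,-0.25,-0.045,-0.17,0,0,0,-0.3,-0.05,-0.2,0,0,0,-0.35,-0.055,-0.23,0,0,0,-0.4,-0.06,-0.26,0,0,0,-0.45,-0.07,-0.29,0,0,0,-0.5]'
python3 -m jog '[-0.0105,-0.03,0,0,0,-0.05,-0.0205,-0.06,0,0,0,-0.1,-0.0205,-0.0809,0,0,0,-0.15,-0.0205,-0.0809,0,0,0,-0.2,-0.0205,-0.0809,0,0,0,-0.25,-0.0205,-0.0809,0,0,0,-0.264,-0.0205,-0.0809,-0.03,0,0,-0.264,-0.0205,-0.0809,-0.05,0,0,-0.264,-0.0205,-0.0809,-0.05,0,0,-0.264,-0.0205,-0.0809,-0.05,0,0,-0.264]'
python3 - <<'E'
from h import *
go(525.3,-376.8,87,1.9)
E
```

```text
clock: 56.93
eef_pos: [0.5397, -0.3128, 0.2062]
tool_rot: [0.486, 0.874, 0.0, -0.0]
ft_force: [0.3, -0.4, -0.9]
grip_width: 0.0342
grasp_force: 60.0
clock: 57.77
eef_pos: [0.5225, -0.3758, 0.1654]
tool_rot: [0.695, 0.719, -0.0, -0.002]
ft_force: [0.8, -0.4, -0.1]
grip_width: 0.0339
grasp_force: 60.0
t 57.77 p [ 522.5 -375.8  165.4] yaw 1.9 tilt [-0.003  0.003] w 0.0339 F [ 0.8 -0.4 -0.1] j6 0.91
  -> [ 0.0035 -0.0012 -0.098 ] turn -0.0 deg -0.0
```

```bash

python3 -m jog '[0.0025,-0.0005,-0.03,0,0,0,0.0025,-0.0005,-0.06,0,0,0,0.0025,-0.0005,-0.08,0,0,0,0.0025,-0.0005,-0.09,0,0,0,0.0025,-0.0005,-0.095,0,0,0,0.0025,-0.0005,-0.098,0,0,0,0.0025,-0.0005,-0.098,0,0,0,0.0025,-0.0005,-0.1,0,0,0,0.0025,-0.0005,-0.102,0,0,0]'
python3 - <<'E'
from h import *
go(525.3,-376.8,85.5,1.9)
E
```

```text
clock: 58.52
eef_pos: [0.5262, -0.3775, 0.0872]
tool_rot: [0.695, 0.719, 0.0, 0.001]
ft_force: [0.2, -0.3, -1.1]
grip_width: 0.0344
grasp_force: 60.0
t 58.52 p [ 526.2 -377.5   87.2] yaw 1.9 tilt [ 0.002 -0.002] w 0.0344 F [ 0.2 -0.3 -1.1] j6 0.92
  -> [-0.0012  0.0009 -0.0021] turn -0.0 deg -0.0
```

```bash

python3 -m jog '[0,0,-0.0015,0,0,0,0,0,-0.003,0,0,0,0,0,-0.003,0,0,0]'
python3 -m jog '[0,0,0,0,0,0,0,0,0,0,0,0,0,0,0,0,0,0,0,0,0.02,0,0,0,0,0,0.06,0,0,0,0,0,0.1,0,0,0,0,0,0.14,0,0,0,0,0,0.16,0,0,0,0,0,0.16,0,0,0]' 0.15
python3 -m jog '[-0.02,0.05,0.02,0,0,0,-0.04,0.1,0.04,0,0,0,-0.06,0.15,0.04,0,0,0,-0.08,0.2,0.04,0,0,0,-0.1,0.25,0.04,0,0,0,-0.12,0.3,0.04,0,0,0,-0.12,0.3,0.04,0,0,0,-0.12,0.3,0.04,0,0,0]' 0
cat > m.py <<'E'
from h import *
a,d=shots(5); np.savez('t8.npz',a=a,d=d); W=cloud('top',d); Z=W[...,2]
s=(W[...,0]>.38)&(W[...,0]<.57)&(abs(W[...,1]+.378)<.05)
for x in np.arange(.39,.58,.01): 
    q=s&(abs(W[...,0]-x)<.005); print(round(x,2),(np.nanmedian(Z[q])*1000).round(1),end=' ')
print()
def rect(sel,name):
    r=cv2.minAreaRect((W[sel][:,:2]*1000).astype(np.float32)); print(name,sel.sum(),np.round(r[0],1),np.round(r[1],1),round(r[2],1),'mean',W[sel].mean(0).round(4))
for n,y0,y1,z0,z1 in [('base rim',-.48,-.28,.05,.075),('cover rim',.2,.47,.038,.06),('handle',.2,.47,.075,.1)]:
    s=(W[...,0]>.3)&(W[...,0]<.66)&(W[...,1]>y0)&(W[...,1]<y1)&(Z>z0)&(Z<z1); rect(s,n)
go(497,343.4,200,187.2)
E
python3 m.py
```

```text
clock: 58.77
eef_pos: [0.5261, -0.3774, 0.0857]
tool_rot: [0.695, 0.719, 0.0, 0.001]
ft_force: [-2.2, 2.5, 7.7]
grip_width: 0.0341
grasp_force: 64.1
clock: 59.52
eef_pos: [0.5274, -0.3784, 0.2169]
tool_rot: [0.695, 0.719, 0.001, 0.005]
ft_force: [-0.4, -1.0, 0.1]
grip_width: 0.0487
grasp_force: 0.0
clock: 60.18
eef_pos: [0.4273, -0.1341, 0.2424]
tool_rot: [0.694, 0.72, -0.001, -0.002]
ft_force: [-0.6, -0.3, -1.0]
grip_width: 0.0426
grasp_force: 0.0
0.39 5.0 0.4 5.0 0.41 5.4 0.42 12.5 0.43 13.1 0.44 13.2 0.45 13.1 0.46 5.1 0.47 5.2 0.48 5.1 0.49 5.3 0.5 4.8 0.51 20.3 0.52 21.9 0.53 20.7 0.54 21.2 0.55 5.4 0.56 4.9 0.57 5.4 
base rim 446 [ 478.4 -377.6] [231.3 134.8] 2.1 mean [ 0.494  -0.4034  0.0581]
cover rim 328 [497.1 344.5] [205.9 106.2] 7.3 mean [0.4992 0.3445 0.0443]
handle 171 [497.  343.7] [ 14.2 100.5] 7.8 mean [0.4964 0.3424 0.0908]
t 60.43 p [ 430.2 -138.2  243.1] yaw 1.8 tilt [ 0. -0.] w 0.0428 F [-0.4  0.3 -0.2] j6 1.23
  -> [ 0.0835  0.6019 -0.0538] turn -1.5238 deg -174.6
```

```bash

python3 -m jog '[0.01,0.05,0,0,0,0.06,0.02,0.1,0,0,0,0.12,0.03,0.15,0,0,0,0.18,0.04,0.2,0,0,0,0.24,0.05,0.25,0,0,0,0.3,0.06,0.3,0,0,0,0.36,0.07,0.35,0,0,0,0.42,0.08,0.4,0,0,0,0.48,0.0835,0.45,0,0,0,0.54,0.0835,0.5,0,0,0,0.6]'
python3 -m jog '[0,0.05,0,0,0,0.06,0,0.1,0,0,0,0.12,0,0.1019,0,0,0,0.18,0,0.1019,0,0,0,0.24,0,0.1019,0,0,0,0.3,0,0.1019,0,0,0,0.36,0,0.1019,0,0,0,0.42,0,0.1019,0,0,0,0.48,0,0.1019,0,0,0,0.54,0,0.1019,0,0,0,0.6]'
python3 -m jog '[0,0,0,0,0,0.06,0,0,0,0,0,0.12,0,0,-0.03,0,0,0.18,0,0,-0.05,0,0,0.24,0,0,-0.05,0,0,0.3,0,0,-0.05,0,0,0.36,0,0,-0.05,0,0,0.418,0,0,-0.05,0,0,0.418,0,0,-0.05,0,0,0.418]'
python3 - <<'E'
from h import *
go(497,343.7,140,187.4)
a,d=shots(3); W=cloud('top',d)
print(bot.get_obs()['joint_pos'].round(2))
E
```

```text
clock: 61.27
eef_pos: [0.498, 0.2644, 0.2426]
tool_rot: [0.166, 0.986, -0.0, 0.0]
ft_force: [0.7, 0.9, 0.8]
grip_width: 0.0428
grasp_force: 0.0
clock: 62.1
eef_pos: [0.4978, 0.3438, 0.2424]
tool_rot: [-0.42, 0.908, -0.0, -0.0]
ft_force: [-0.1, -0.4, 0.3]
grip_width: 0.0425
grasp_force: 0.0
clock: 62.85
eef_pos: [0.4974, 0.344, 0.2026]
tool_rot: [0.749, -0.662, 0.0, 0.0]
ft_force: [-0.7, -0.1, 0.9]
grip_width: 0.0427
grasp_force: 0.0
t 62.85 p [497.4 344.  202.6] yaw -173.0 tilt [-0. -0.] w 0.0427 F [-0.7 -0.1  0.9] j6 -1.09
  -> [-0.0004 -0.0003 -0.0783] turn 0.0031 deg 0.4
[ 0.61  0.5   0.12  1.19 -0.   -1.09]
```

```bash

python3 -m jog '[0,0,-0.03,0,0,0.003,0,0,-0.06,0,0,0.003,0,0,-0.0783,0,0,0.003,0,0,-0.0783,0,0,0.003,0,0,-0.0783,0,0,0.003]'
python3 -m jog '[0,0,0,0,0,0,0,0,0,0,0,0,0,0,0,0,0,0,0,0,0,0,0,0,0,0,0,0,0,0,0,0,0,0,0,0,0,0,0,0,0,0]' -1
python3 -m jog '[0,0,0.01,0,0,0,0,0,0.025,0,0,0,0,0,0.04,0,0,0,0,0,0.06,0,0,0,0,0,0.08,0,0,0,0,0,0.1,0,0,0,0,0,0.12,0,0,0,0,0,0.14,0,0,0,0,0,0.14,0,0,0,0,0,0.14,0,0,0]'
python3 - <<'E'
from h import *
go(478.4,-377.8,252,2.0)
E
```

```text
clock: 63.42
eef_pos: [0.4959, 0.3442, 0.14]
tool_rot: [0.752, -0.659, -0.0, 0.001]
ft_force: [0.5, 0.6, 0.4]
grip_width: 0.0425
grasp_force: 0.0
clock: 64.0
eef_pos: [0.4971, 0.3452, 0.1426]
tool_rot: [0.753, -0.658, 0.0, -0.002]
ft_force: [-0.4, 0.2, 6.7]
grip_width: 0.0129
grasp_force: 60.2
clock: 64.83
eef_pos: [0.4963, 0.3446, 0.253]
tool_rot: [0.753, -0.658, 0.0, -0.0]
ft_force: [0.2, 0.4, -3.8]
grip_width: 0.0127
grasp_force: 58.9
t 64.83 p [496.3 344.6 253. ] yaw -172.3 tilt [0.001 0.   ] w 0.0127 F [ 0.2  0.4 -3.8] j6 -1.1
  -> [-0.0224 -0.903  -0.0012] turn 1.5215 deg 174.3
```

```bash

python3 -m jog '[0,-0.01,0.01,0,0,-0.03,0,-0.03,0.02,0,0,-0.07,0,-0.055,0.025,0,0,-0.12,0,-0.085,0.025,0,0,-0.17,0,-0.12,0.025,0,0,-0.23,0,-0.155,0.025,0,0,-0.29,0,-0.19,0.025,0,0,-0.35,0,-0.225,0.025,0,0,-0.41,0,-0.26,0.025,0,0,-0.47,0,-0.295,0.025,0,0,-0.53]'
python3 -m jog '[0,-0.035,0,0,0,-0.06,0,-0.07,0,0,0,-0.12,0,-0.105,0,0,0,-0.18,0,-0.14,0,0,0,-0.24,0,-0.175,0,0,0,-0.3,0,-0.21,0,0,0,-0.36,-0.005,-0.245,0,0,0,-0.42,-0.01,-0.28,0,0,0,-0.48,-0.015,-0.315,0,0,0,-0.54,-0.02,-0.35,0,0,0,-0.6]'
python3 - <<'E'
from h import *
go(478.4,-377.8,252,2.0)
E
```

```text
clock: 65.67
eef_pos: [0.495, 0.107, 0.2707]
tool_rot: [-0.314, 0.949, 0.0, -0.002]
ft_force: [0.5, -0.1, -4.1]
grip_width: 0.0129
grasp_force: 58.9
clock: 66.5
eef_pos: [0.4788, -0.1724, 0.2707]
tool_rot: [0.277, 0.961, 0.0, -0.002]
ft_force: [-0.8, -0.5, -3.6]
grip_width: 0.0127
grasp_force: 58.9
t 66.5 p [ 478.8 -172.4  270.7] yaw 57.8 tilt [-0.004  0.001] w 0.0127 F [-0.8 -0.5 -3.6] j6 0.22
  -> [-0.0006 -0.2567 -0.0234] turn -0.4872 deg -55.8
```

```bash

python3 -m jog '[0,-0.03,0,0,0,-0.06,0,-0.06,0,0,0,-0.12,0,-0.09,0,0,0,-0.18,0,-0.12,0,0,0,-0.24,0,-0.15,0,0,0,-0.3,0,-0.18,0,0,0,-0.36,0,-0.21,0,0,0,-0.42,0,-0.24,0,0,0,-0.47,0,-0.258,0,0,0,-0.487,0,-0.258,0,0,0,-0.487]'
python3 -m jog '[0,0,-0.01,0,0,0,0,0,-0.03,0,0,0,0,0,-0.03,0,0,0,0,0,-0.03,0,0,0]'
python3 - <<'E'
from h import *
go(479.2,-379,196,2.0)
a,d=shots(4); W=cloud('top',d); Z=W[...,2]; save('z',a.astype(np.uint8))
s=(W[...,0]>.3)&(W[...,0]<.66)&(W[...,1]>-.5)&(W[...,1]<-.25)
for n,z0,z1 in (('handle',.165,.25),('cover rim',.135,.16),('lugs/any',.09,.13)):
    q=s&(Z>z0)&(Z<z1); r=cv2.minAreaRect((W[q][:,:2]*1000).astype(np.float32)); print(n,q.sum(),np.round(r[0],1),np.round(r[1],1),round(r[2],1),np.nanmedian(Z[q]))
E
```

```text
clock: 67.33
eef_pos: [0.4791, -0.3806, 0.2699]
tool_rot: [0.694, 0.72, -0.001, -0.001]
ft_force: [0.1, -0.8, -2.9]
grip_width: 0.0128
grasp_force: 58.9
clock: 67.67
eef_pos: [0.4793, -0.3761, 0.2463]
tool_rot: [0.692, 0.722, -0.0, -0.003]
ft_force: [0.4, -1.1, -3.6]
grip_width: 0.0124
grasp_force: 59.0
t 67.67 p [ 479.3 -376.1  246.3] yaw 2.4 tilt [-0.004  0.004] w 0.0124 F [ 0.4 -1.1 -3.6] j6 0.86
  -> [-0.0001 -0.0036 -0.0629] turn -0.0038 deg -0.4
handle 354 [ 497.7 -416.9] [118.2 179.1] 38.8 0.2070018873175194
cover rim 462 [ 480.4 -383.7] [205.5 130.4] 2.8 0.14773020652289792
lugs/any 1883 [ 480.8 -372.7] [201.6 137.9] 2.7 0.10873205636629035
```

```bash

python3 -m jog '[-0.0013,-0.0025,-0.01,0,0,-0.0038,-0.0013,-0.0025,-0.025,0,0,-0.0038,-0.0013,-0.0025,-0.04,0,0,-0.0038,-0.0013,-0.0025,-0.048,0,0,-0.0038,-0.0013,-0.0025,-0.05,0,0,-0.0038,-0.0013,-0.0025,-0.05,0,0,-0.0038]'
python3 - <<'E'
from h import *
go(478.2,-379,192,2.0)
E
```

```text
clock: 68.37
eef_pos: [0.4789, -0.3797, 0.2081]
tool_rot: [0.695, 0.719, -0.0, -0.001]
ft_force: [-0.0, 0.2, -3.7]
grip_width: 0.0127
grasp_force: 58.9
t 68.37 p [ 478.9 -379.7  208.1] yaw 1.9 tilt [-0.001  0.001] w 0.0127 F [-0.   0.2 -3.7] j6 0.87
  -> [-0.0009  0.0009 -0.0201] turn 0.0007 deg 0.1
```

```bash

python3 -m jog '[-0.0005,0.0005,-0.005,0,0,0,-0.0005,0.0005,-0.01,0,0,0,-0.0005,0.0005,-0.015,0,0,0,-0.0005,0.0005,-0.019,0,0,0,-0.0005,0.0005,-0.02,0,0,0,-0.0005,0.0005,-0.02,0,0,0]'
python3 - <<'E'
from h import *
go(478.2,-379,192,2.0)
E
```

```text
clock: 68.87
eef_pos: [0.4788, -0.3794, 0.1927]
tool_rot: [0.695, 0.719, -0.0, 0.0]
ft_force: [0.2, 0.8, -3.9]
grip_width: 0.0127
grasp_force: 59.0
t 68.87 p [ 478.8 -379.4  192.7] yaw 1.9 tilt [ 0. -0.] w 0.0127 F [ 0.2  0.8 -3.9] j6 0.87
  -> [-0.0008  0.0005 -0.0009] turn 0.0006 deg 0.1
```

Not yet touching; lower a few mm more until the force rises.

```bash

python3 -m jog '[0,0,-0.0015,0,0,0,0,0,-0.003,0,0,0,0,0,-0.0035,0,0,0,0,0,-0.0035,0,0,0]'
python3 - <<'E'
from h import *
go(478.2,-379,192,2.0)
E
```

```text
clock: 69.2
eef_pos: [0.4788, -0.3794, 0.1926]
tool_rot: [0.695, 0.719, 0.0, 0.001]
ft_force: [-3.8, 2.5, 8.2]
grip_width: 0.0124
grasp_force: 60.6
t 69.2 p [ 478.8 -379.4  192.6] yaw 1.9 tilt [ 0.002 -0.001] w 0.0124 F [-3.8  2.5  8.2] j6 0.87
  -> [-0.0008  0.0005 -0.0007] turn 0.0006 deg 0.1
```

Rests on the rim at the right height (bottom ≈ 50 mm). Release, lift, clear away, check.

```bash

python3 -m jog '[0,0,0.002,0,0,0,0,0,0.002,0,0,0,0,0,0.002,0,0,0,0,0,0.002,0,0,0,0,0,0.02,0,0,0,0,0,0.05,0,0,0,0,0,0.09,0,0,0,0,0,0.1,0,0,0,0,0,0.1,0,0,0]' 0
python3 -m jog '[-0.02,0.05,0.02,0,0,0,-0.04,0.1,0.04,0,0,0,-0.06,0.15,0.04,0,0,0,-0.08,0.2,0.04,0,0,0,-0.1,0.25,0.04,0,0,0,-0.12,0.3,0.04,0,0,0,-0.12,0.33,0.04,0,0,0,-0.12,0.33,0.04,0,0,0]'
python3 - <<'E'
from h import *
a,d=shots(5); W=cloud('top',d); Z=W[...,2]; clips(d); 
s=(W[...,0]>.3)&(W[...,0]<.66)&(W[...,1]>-.5)&(W[...,1]<-.25)
for n,z0,z1 in (('handle',.125,.15),('cover rim',.087,.105),('lug',.067,.084),('base rim',.052,.064)):
    q=s&(Z>z0)&(Z<z1); P=W[q]; r=cv2.minAreaRect((P[:,:2]*1000).astype(np.float32)); print(n,q.sum(),np.round(r[0],1),np.round(r[1],1),round(r[2],1),np.nanmedian(Z[q]))
    if n in('cover rim','handle'):
        c=np.linalg.lstsq(np.c_[P[:,:2]-P[:,:2].mean(0),np.ones(len(P))],P[:,2],rcond=None)[0]; print('  tilt mm/200x,100y',(c[:2]*[200,100]).round(2))
for n in ['reagent_bottle','amber_jar','beaker','disc_tin','cal_weight','dish','spatula']:
    r=bot.tip_of(n,'top')[:1]; print(n,[np.round(w('top',x['at']),3).tolist() for x in r])
i1=a[100:240,70:460].astype(np.uint8); cv2.imwrite('pics/fin.png',cv2.resize(i1[...,::-1],None,fx=2,fy=2,interpolation=cv2.INTER_CUBIC))
o=bot.get_obs(); print(o['clock'],o['eef_pos'])
E
```

```text
clock: 69.95
eef_pos: [0.4802, -0.3806, 0.2734]
tool_rot: [0.695, 0.719, 0.0, 0.004]
ft_force: [0.3, -0.9, -0.7]
grip_width: 0.0428
grasp_force: 0.0
clock: 70.62
eef_pos: [0.3801, -0.1104, 0.3005]
tool_rot: [0.693, 0.721, 0.0, -0.002]
ft_force: [-0.8, 0.1, -0.3]
grip_width: 0.0427
grasp_force: 0.0
clip 0.13 29 [675.5 164.2  98.9] ang 102.4
clip 0.025 25 [678.2  58.4  99.3] ang 106.9
clip -0.08 28 [677.9 -46.   99.5] ang 106.1
handle 192 [ 478.3 -375.3] [ 13.9 103.4] 1.9 0.14078990453721163
  tilt mm/200x,100y [19.24 -1.31]
cover rim 319 [ 478.6 -375.8] [205.3 109.5] 1.6 0.09341001123592596
  tilt mm/200x,100y [-0.73  0.95]
lug 272 [ 479.9 -375.8] [200.8 136.4] 2.7 0.0741136701250742
base rim 1510 [ 478.5 -378. ] [231.4 135.2] 2.2 0.0537789432447926
reagent_bottle [[0.707, 0.305, -0.0]]
amber_jar [[0.732, -0.3, -0.005]]
beaker [[0.396, 0.563, 0.003]]
disc_tin [[0.568, 0.545, -0.005]]
cal_weight [[0.596, 0.027, 0.052]]
dish [[0.335, 0.247, 0.002]]
spatula [[0.473, -0.545, 0.002]]
71.2167 [ 0.38288481 -0.11599942  0.30173602]
```

View pics/fin.png

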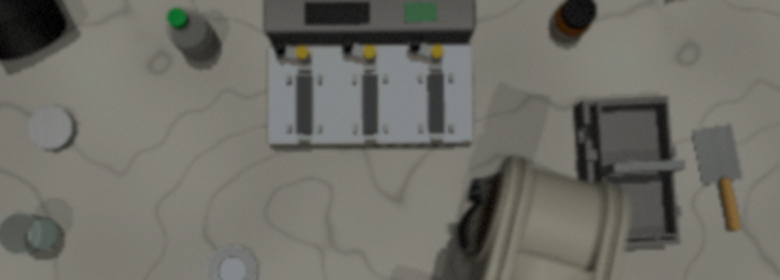

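```bash
python3 -c "
from workcell import bot
print(bot.job_done())"
```

```text
the job is handed in; nothing more can be done
None
```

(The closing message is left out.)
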